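Prop open the hood of a plate processor

TASK

Prop the plate processor open for cleaning: raise its clear hood high enough to stay up by itself, swing the prop rod up from its rest inside the machine, and lower the hood gently onto the rod so that the rod's ball end sits fully in the socket under the hood and carries it. Do not let the hood drop, and do not disturb the well plate in the machine or the things standing around it.

Things in the scene. Friction and masses are not known exactly. Their poses are not given: they have to be found in the camera images.
- machine: Low white benchtop plate processor, fixed, level. Open tub 264 mm wide (its x), 214 mm deep (its y), 8 mm walls, wall tops 85 mm above the bench, steel deck 25 mm above it; behind it (+y) a rear housing 90 mm deep, 86 mm high. Origin: on the bench under the tub's middle; +y to the rear (hinge side), -y to the front (display, pull lug), z up.
- hinge_line (a point): Middle of the hood's hinge line, which runs along the machine's x axis, 108 mm behind the machine's origin and 100 mm above the bench.
- hood (a joint): Angle of the clear hood about the hinge line: 0 closed, flat; grows as its front edge rises; stop at 1.48, nearly upright. It weighs about 0.75 kg; hinge friction keeps it up by itself only when raised above about 1.3, from lower angles it falls shut. About 6 N at the lug lifts it. Propped on the rod it rests at 0.873.
- hood_lug (a point): Middle of the pull lug, a grey block at the middle of the hood's front edge: 40 mm wide (machine x), 14 mm thick, sticking out 51 mm. This point is 238 mm from the hinge line, 27 mm out from the hood's edge, 7 mm below the hood's top face. Pinched across its width (along machine x), it can turn between the fingers as the hood swings.
- socket (a point): Seat of the rod's ball centre in the hood's socket, a black square funnel under the hood, 80 mm to the machine's +x side of the middle, 140 mm from the hinge line, 15 mm below the hood's top face; 16 mm wide at the bottom, 32 mm at the mouth, 18 mm deep. Moves with the hood. Propped, it is 198 mm above the bench.
- prop_rod (a joint): Angle of the prop rod about its pivot: 0 lying level in its rest in the tub, pointing to the rear; grows as its free end rises; stop at 1.45. The pivot is stiff: the rod stays where it is left (1 to 2 N at the sleeve moves it). Seated in the socket it stands at 0.986; the funnel takes the ball if the rod is within about 0.05 of that when the hood comes down.
- rod_pivot (a point): Pivot of the prop rod, inside the tub near the front wall: 80 mm to the machine's +x side, 82 mm in front of the origin, 64 mm above the bench. The pivot axis runs along the machine's x.
- rod_sleeve (a point): Middle of the black grip sleeve on the prop rod (8 mm steel bar), 44 mm long, 14 mm thick, 105 mm from the pivot. Free room: 37 mm to the tub's side wall, 54 mm to the well plate, 32 mm down to the deck. Pinched along the machine's x it can turn between the fingers as it swings. In its rest it lies 64 mm above the bench, 85 mm in front of the hinge line.
- rod_tip (a point): Centre of the ball (12 mm across) at the free end of the prop rod, 160 mm from the pivot.
- well_plate: White deep-well plate, 128 x 86 x 44 mm, standing loose in the nest on the deck, long side along the machine's x. Origin at the centre of its underside. To be left alone.
- tip_box: Closed box of pipette tips, 122 x 84 x 77 mm, on the bench before or behind the machine. Origin at the centre of its underside. To be left alone.
- tube_rack: White rack with tubes, 70 x 170 x 65 mm, on the bench at the machine's +x side. Origin at the centre of its underside. To be left alone.
- reagent_bottle: Glass bottle 72 mm across and 150 mm high, on the bench behind or before the machine. Origin at the centre of its underside. To be left alone.

How it is judged:
By the outcome, as a careful person would: the job done as asked, in the order asked, and still so for the second after the job is handed in, with the robot touching nothing.
It also fails if it takes over 66 s, if anything falls off the work surface, if the arm or the gripper's body presses on something with over 40 N, if the wrist force passes 120 N, or if a joint passes its speed limit or range.

ROBOT

A 6-joint arm with a two-finger parallel gripper is mounted at the origin on the work surface. World frame = base frame: x ahead of the robot, y to its left, z up, the work surface at z = 0. Lengths are in mm, angles in rad, forces in N, time in s.
With the tool pointing down it reaches from about 300 to 775 mm from the base axis. Payload 14.6 kg.
Tool frame: the origin (TCP) lies between the finger pads; the fingertips stand 11 mm ahead of it and the grasp point (between the pads) lies 8 mm behind it; z points along the fingers, y is the direction in which the jaws open and shut (so a half turn about z gives the same grasp; the last joint's range is limited). The gripper opens to 94 mm and grips with 3 to 60 N. Pads are 16 mm wide; open, the fingers measure 119 mm over their backs; the gripper's body (75 mm by 177 mm) begins 78 mm behind the grasp point.
Start: joints at [-1.379, 0.3, 1.521, -0, 1.321, -0.067], TCP at [140.75, -531.675, 216.446] pointing down, gripper open.
Joint ranges: [-3.03, 3.03], [-0.79, 2.21], [0.23, 2.52], [-1.04, 4.18], [0, 3.07], [-2.55, 2.55]. Speed limits (rad/s): [2.22, 2.22, 2.57, 3.14, 3.14, 3.14].

INTERFACE

Orientations are given as [roll, pitch, yaw] about the fixed x, y, z axes, in that order (R = Rz(yaw) Ry(pitch) Rx(roll)).
In Python, from cell import * gives the robot as it stands.
- The arm moves only by the tool arm_command, never from a script. Its argument "deltas" is a list of rows, each an object with "xyz": the shift along the world's x, y, z in m, a list of three; "turn": the turn, a rotation vector about the world's x, y, z in rad, a list of three. A call has 1 to 12 rows; each row shifts and turns the commanded pose from where the row before left it; what a row does not reach is not made up. A row lasts 1/8 s, in which the tool goes at most 62.5 mm and 10.7 degrees, less where a joint would pass 70% of its speed; a pose out of reach is approached as far as the arm can. A call with a gripper value outside its range is refused whole. "gripper" is the closure, from 0 (fully open) to 1 (shut), set as the call begins (left out, the last holds). The fingers move at their own pace and stop on an object; "force" is the grip in N (left out, the last holds). Time passes only in rows, so rows that do not move let the fingers close. It gives the time, the measured TCP pose, the force and the opening at its end, in the units of the state.
- read_state(): the state, without advancing time (a new reading comes with each control period).
- camera(name): name is "scene" or "top"; returns a dict with "color" (480x640x3 uint8, red, green, blue), "fx", "fy", "cx", "cy" (pixels), "rvec" (rotation vector, rad) and "tvec" (3), from world to camera coordinates, as OpenCV has them. Camera axes: x right, y down, z forward; pixel columns grow to the right and rows downward; lengths in mm; the calibration is good to about 2 mm. A picture is of the moment at which its call begins. There is no depth.
- sign_off(): hands the job in, once; it reports no verdict.
The state is a dict: "clock": time; "joints": joint angles; "qd": joint speeds; "effort": joint torques, N m; "eef_pos": TCP position; "eef_rot": TCP orientation; "wrist_force": force on the tool from outside, world axes, zero at the start; "moment": the same for the moment, N m; "finger_gap": finger opening in mm.
Only numpy, scipy, OpenCV 4.12 (cv2) and the standard library are available. Lean on these libraries where they do the work, as an engineer would, in place of code of your own. Each camera call takes 0.05 s, during which the arm holds its last target.

## Working session

There is one attempt and no reset: what is moved stays moved. The work goes in short steps, Python scripts to look and compute and a tool call to move; the robot and the scene stay as the last step left them, time stands still between calls to the robot, and variables do not carry over. Pictures are saved under pics/ and viewed, and the job is handed in when it is done.

Besides the shell and the picture viewer there is one more tool, called after ">>>" as name(argument=value, ...), one argument or row to a line, values as JSON. arm_command: Moves the arm, as the interface text tells. Its arguments: {"type":"object","properties":{"deltas":{"type":"array","items":{"type":"object","properties":{"xyz":{"type":"array","items":{"type":"number"}},"turn":{"type":"array","items":{"type":"number"}}}}},"gripper":{"type":"number"},"force":{"type":"number"}},"required":["deltas"]}

```bash
ls; mkdir -p pics; python3 - <<'E'
from cell import *
import cv2
for n in("scene","top"):
    c=camera(n); cv2.imwrite(f"pics/{n}0.png",c["color"][:,:,::-1]); print(n,{k:c[k] for k in c if k!="color"})
print(read_state())
E
```

```text
pics
scene {'fx': 541.9558370967441, 'fy': 541.9558370967441, 'cx': 313.097132292806, 'cy': 225.5720832834129, 'rvec': array([ 1.34083223,  1.93881308, -1.08462556]), 'tvec': array([ 130.903874  , -221.61301312, 1557.06503967])}
top {'fx': 496.19159205744256, 'fy': 496.19159205744256, 'cx': 321.1990723160378, 'cy': 239.86100741509915, 'rvec': array([ 2.17462635, -2.00112201,  0.23175902]), 'tvec': array([ 48.49743086, 623.13962304, 821.52465821])}
{'clock': 0.1, 'joints': array([-1.37862342e+00,  3.00423091e-01,  1.52151470e+00, -5.38337774e-06,
        1.32069126e+00, -6.66224771e-02]), 'qd': array([ 0.00054587, -0.00237167, -0.00123282,  0.00047826, -0.00079837,
        0.00080727]), 'effort': array([ 1.67906546e-03, -5.32642472e+01, -3.53282690e+01,  7.09686032e-02,
        2.35025020e-02, -6.04702609e-05]), 'eef_pos': array([ 140.69556391, -531.47144432,  215.94073777]), 'eef_rot': array([-3.14055822e+00, -6.37927919e-05,  2.58796691e-01]), 'wrist_force': array([-0.56477395,  0.53440123, -0.28368822]), 'moment': array([ 0.00594666, -0.02607123, -0.00606154]), 'finger_gap': 93.80039850089743}
```

View pics/scene0.png

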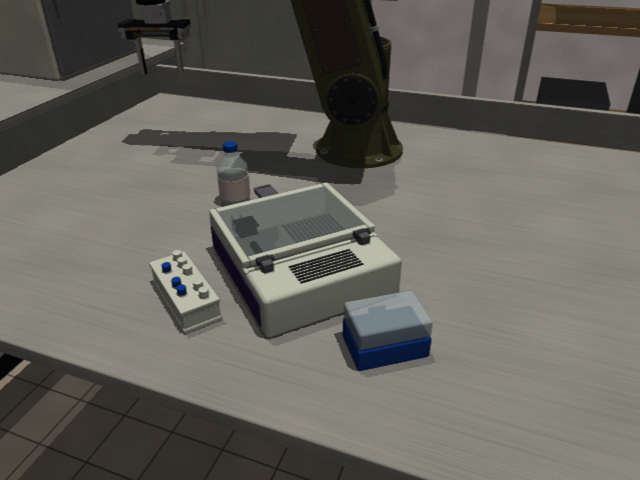

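View pics/top0.png

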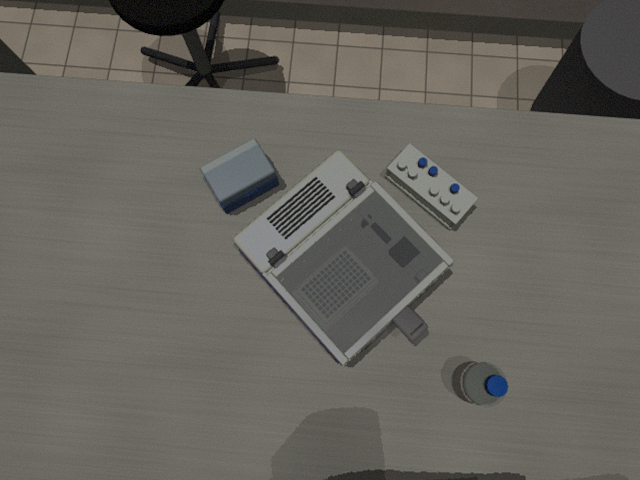

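```bash
python3 - <<'E'
import cv2
a=cv2.imread("pics/top0.png")[130:380,220:500]; cv2.imwrite("pics/t1.png",cv2.convertScaleAbs(cv2.resize(a,None,fx=2.4,fy=2.4,interpolation=2),alpha=1.4))
a=cv2.imread("pics/scene0.png")[130:340,140:420]; cv2.imwrite("pics/s1.png",cv2.convertScaleAbs(cv2.resize(a,None,fx=2.8,fy=2.8,interpolation=2),alpha=1.4))
E
```

```text
(no output)
```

View pics/t1.png

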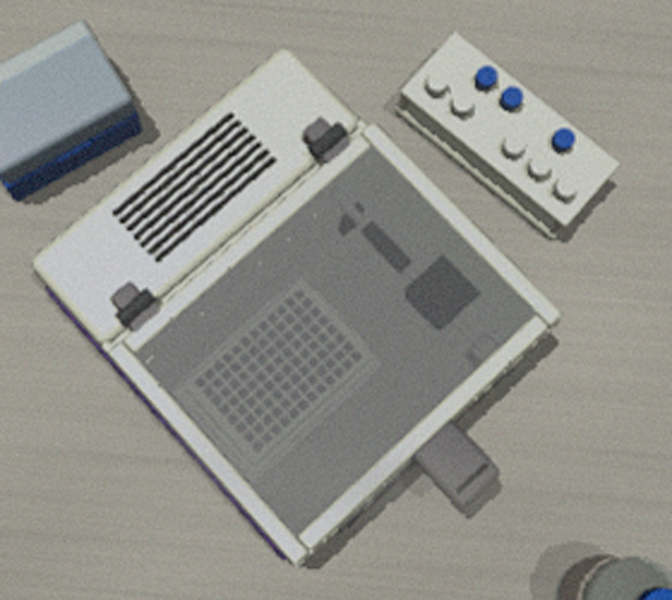

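View pics/s1.png

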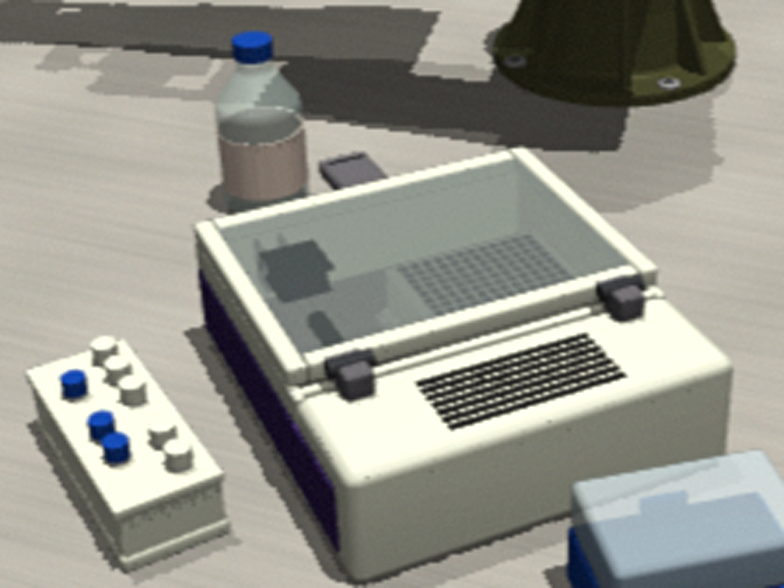

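```bash
cat > h.py <<'E'
import numpy as np,cv2
from cell import *
from scipy.optimize import least_squares
CAL={"scene":dict(f=541.9558370967441,c=(313.097132292806,225.5720832834129),r=np.array([1.34083223,1.93881308,-1.08462556]),t=np.array([130.903874,-221.61301312,1557.06503967])),
"top":dict(f=496.19159205744256,c=(321.1990723160378,239.86100741509915),r=np.array([2.17462635,-2.00112201,.23175902]),t=np.array([48.49743086,623.13962304,821.52465821]))}
def proj(n,P):
    c=CAL[n];K=np.array([[c['f'],0,c['c'][0]],[0,c['f'],c['c'][1]],[0,0,1]])
    return cv2.projectPoints(np.atleast_2d(P).astype(float),c['r'],c['t'],K,None)[0][:,0]
def m2w(p,P):
    x,y,a=p[:3];P=np.atleast_2d(P).astype(float);c,s=np.cos(a),np.sin(a)
    return np.c_[x+c*P[:,0]-s*P[:,1],y+s*P[:,0]+c*P[:,1],P[:,2]]
E
cat > fit.py <<'E'
from h import *
def T(u,v): return (u/2.4+220,v/2.4+130)
def S(u,v): return (u/2.8+140,v/2.8+130)
def pts(q):
    w,yf,yb=q[3:6]
    return [("top",(132,197,86),T(288,50)),("top",(-132,197,86),T(35,265)),
    ("top",(w,yf,100),T(560,318)),("top",(-w,yf,100),T(300,563)),("top",(w,yb,100),T(370,126)),("top",(-w,yb,100),T(108,346)),
    ("top",(20,-153,100),T(497,468)),
    ("scene",(w,yf,100),S(197,226)),("scene",(-w,yf,100),S(522,150)),("scene",(w,yb,100),S(297,378)),("scene",(-w,yb,100),S(657,275)),
    ("scene",(132,197,86),S(345,478)),("scene",(-132,197,86),S(731,370))]
def res(q):
    return np.concatenate([(proj(n,m2w(q,P))[0]-u) for n,P,u in pts(q)])
r=least_squares(res,[500,-150,-2.2,130,-103,108],x_scale=[10,10,.1,5,5,5],loss='soft_l1')
for a in (-.7,-2.2,2.2,.7):
    k=least_squares(res,[550,-100,a,130,-103,108],x_scale=[10,10,.1,5,5,5],loss='soft_l1')
    if k.cost<r.cost:r=k
print(r.x,r.cost);print(res(r.x).reshape(-1,2).round(1))
q=r.x
for nm,P in dict(lug=(0,-130,93),hinge=(0,108,100),pivot=(80,-82,64),sleeve=(80,23,64),tip=(80,78,64)).items():
    w=m2w(q,P);print(nm,w.round(1),proj("top",w).round(1),proj("scene",w).round(1), np.hypot(*w[0,:2]).round())
E
python3 fit.py
```

```text
[564.2080693   28.09787905  -0.75484677 127.90432619 -98.70359982
 104.13072747] 36.475214196254186
[[-0.7 -4.4]
 [-4.6 -1.8]
 [-0.2 -0.2]
 [-0.8 -0.4]
 [-1.6 -2.4]
 [-0.4 -0.2]
 [ 4.   3.3]
 [-0.  -3.3]
 [-1.4 -3. ]
 [-1.5 -4.3]
 [-0.9 -3.3]
 [-0.6 -1.5]
 [ 1.7 -6.2]]
lug [[475.1 -66.6  93. ]] [[412.2 326.3]] [[264.7 190. ]] 480.0
hinge [[638.2 106.8 100. ]] [[318.3 224.5]] [[313.2 243. ]] 647.0
pivot [[566.3 -86.4  64. ]] [[422.6 276.9]] [[237.5 221.1]] 573.0
sleeve [[638.2 -10.   64. ]] [[382.1 234.7]] [[255.7 247.1]] 638.0
tip [[675.9  30.1  64. ]] [[361.6 213.3]] [[266.4 262.4]] 677.0
```

```bash
cat > fit2.py <<'E'
from h import *
def T(u,v): return (u/2.4+220,v/2.4+130)
def S(u,v): return (u/2.8+140,v/2.8+130)
def pts(q):
    w,yf,yb,zh,hr,hz=q[3:9]
    return [("top",(132-hr,197-hr,hz),T(288,50)),("top",(-132+hr,197-hr,hz),T(35,265)),
    ("top",(w,yf,zh),T(560,318)),("top",(-w,yf,zh),T(300,563)),("top",(w,yb,zh),T(370,126)),("top",(-w,yb,zh),T(108,346)),
    ("top",(20,-154,100),T(497,468)),("top",(-20,-154,100),T(462,500)),("top",(80,23,71),T(386,246)),("top",(80,-32,76),T(442,292)),
    ("scene",(80,23,71),S(325,327)),
    ("scene",(w,yf,zh),S(199,226)),("scene",(-w,yf,zh),S(522,150)),("scene",(w,yb,zh),S(297,378)),("scene",(-w,yb,zh),S(657,275)),
    ("scene",(132-hr,197-hr,hz),S(345,478)),("scene",(-132+hr,197-hr,hz),S(731,370))]
def res(q):
    return np.concatenate([(proj(n,m2w(q,P))[0]-u) for n,P,u in pts(q)])
if __name__=="__main__":
    r=least_squares(res,[564,28,-.75,130,-103,108,98,2,80],x_scale=[10,10,.1,5,5,5,5,5,5],loss='soft_l1')
    q=r.x;np.save("q.npy",q)
    print(r.x,r.cost);print(res(r.x).reshape(-1,2).round(1))
    for nm,P in dict(lug=(0,-130,93),hinge=(0,108,100),pivot=(80,-82,64),sleeve=(80,23,64),tip=(80,78,64)).items():
        w=m2w(q,P);print(nm,w.round(1),proj("top",w).round(1),proj("scene",w).round(1), np.hypot(*w[0,:2]).round())
    for n in("top","scene"):
        im=cv2.imread(f"pics/{n}0.png");im=cv2.convertScaleAbs(cv2.resize(im,None,fx=3,fy=3,interpolation=2),alpha=1.4)
        def L(*P):
            p=((proj(n,m2w(q,P))+.5)*3-.5)
            cv2.polylines(im,[(p*16).round().astype(int)],False,(0,0,255),1,16,4)
        for z in(85,0):
            L((132,-107,z),(132,107,z),(-132,107,z),(-132,-107,z),(132,-107,z))
        L((132,107,86),(132,197,86),(-132,197,86),(-132,107,86));L((132,107,0),(132,197,0),(-132,197,0),(-132,107,0))
        for z in(100,86):L((20,-103,z),(20,-154,z),(-20,-154,z),(-20,-103,z))
        L((73,1,71),(87,1,71),(87,45,71),(73,45,71),(73,1,71)); L((-132,108,100),(132,108,100))
        x,y=(660,390) if n=="top" else (420,390)
        cv2.imwrite(f"pics/o_{n}.png",im[y:y+600 if n=="scene" else y+740,x:x+800] if n=="scene" else cv2.resize(im[y:y+750,x:x+800],None,fx=.8,fy=.8))
E
python3 fit2.py
```

```text
[ 568.41918985   31.41403513   -0.75790912  128.65561116 -104.7521908
   98.8197405    92.15238179    5.80395119   76.39567083] 21.570053615900893
[[-2.3 -0.4]
 [-0.5 -3.1]
 [-0.4  0.7]
 [-1.  -0.1]
 [-1.1 -1.3]
 [ 0.1  0.3]
 [ 2.3  1.2]
 [-0.2  4.1]
 [ 0.1 -1.1]
 [-1.7  1.3]
 [-0.1 -1.3]
 [-1.1 -0. ]
 [-1.4  0.1]
 [-2.2 -0.4]
 [-1.2  0.3]
 [ 2.1  2. ]
 [-2.2 -0.7]]
lug [[479.1 -63.   93. ]] [[410.2 323.8]] [[265.4 191.1]] 483.0
hinge [[642.7 109.9 100. ]] [[316.8 221.9]] [[313.9 244.7]] 652.0
pivot [[570.2 -83.1  64. ]] [[420.8 274.6]] [[238.  222.3]] 576.0
sleeve [[642.3  -6.9  64. ]] [[380.6 232.4]] [[256.2 248.5]] 642.0
tip [[680.1  33.1  64. ]] [[360.1 211. ]] [[266.9 264. ]] 681.0
```

View pics/o_top.png

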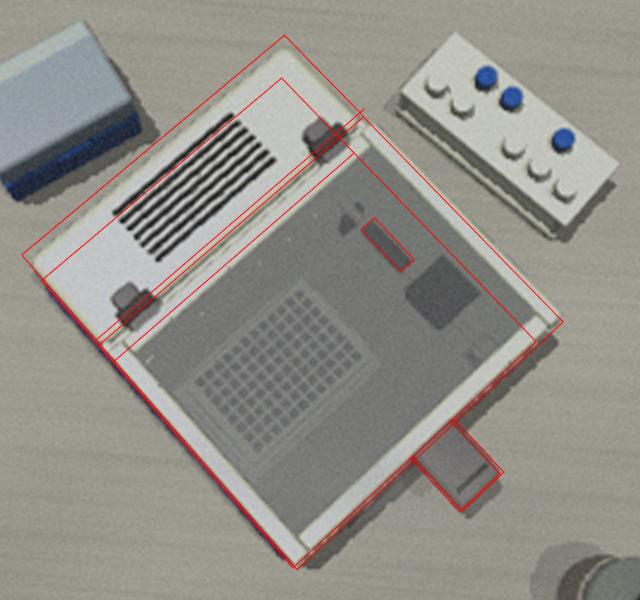

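View pics/o_scene.png

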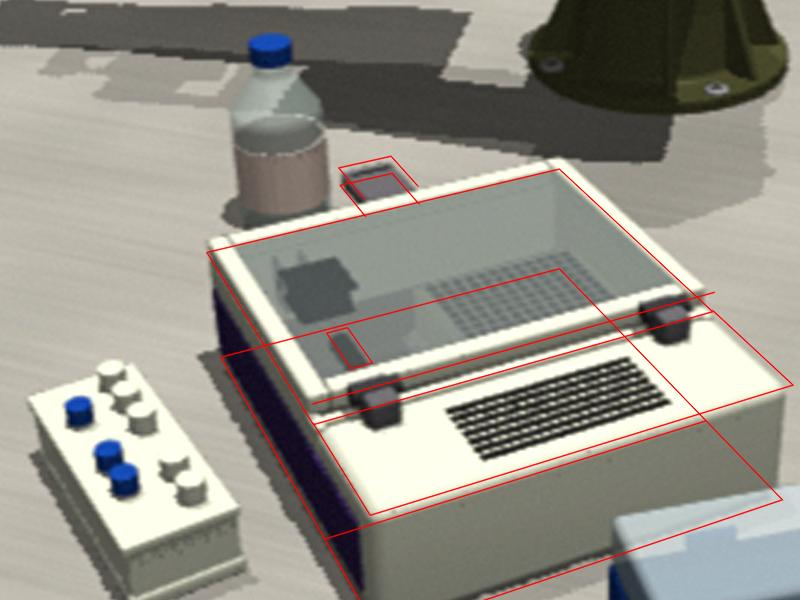

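```bash
cat >> h.py <<'E'
def back(n,u,z):
    c=CAL[n];R=cv2.Rodrigues(c['r'])[0];d=R.T@np.array([(u[0]-c['c'][0])/c['f'],(u[1]-c['c'][1])/c['f'],1.]);o=-R.T@c['t'];return o+d*(z-o[2])/d[2]
def w2m(q,W):
    a=q[2];d=np.array(W,float)-np.array([q[0],q[1],0]);c,s=np.cos(a),np.sin(a);return np.array([c*d[0]+s*d[1],-s*d[0]+c*d[1],d[2]])
def lug(th,a=238,h=-7): return np.array([0,108-a*np.cos(th)+h*np.sin(th),100+a*np.sin(th)+h*np.cos(th)])
E
python3 - <<'E'
from h import *
q=np.load("q.npy")
for n,u,z in(("top",(497,386),150),("scene",(230.5,147),150),("top",(476,190),65),("top",(387,168),65),("top",(411,146),65),("top",(254,142),77),("top",(280,178),60)):
    b=back(n,u,z);print(b.round(),w2m(q,b).round())
for th in(0,.3,.6,.873,1.1,1.3,1.4,1.45): print(th,lug(th).round(1),m2w(q,lug(th)).round(1))
E
```

```text
[ 391. -190.  150.] [  24. -283.  150.]
[ 413. -177.  150.] [  30. -258.  150.]
[ 738. -180.   65.] [268. -36.  65.]
[768. -12.  65.] [175. 106.  65.]
[817. -55.  65.] [240. 108.  65.]
[795. 242.  77.] [ 20. 309.  77.]
[734. 188.  60.] [ 12. 228.  60.]
0 [   0. -130.   93.] [[479.1 -63.   93. ]]
0.3 [   0.  -121.4  163.6] [[484.9 -56.8 163.6]]
0.6 [  0.  -92.4 228.6] [[504.9 -35.7 228.6]]
0.873 [  0.  -50.3 277.9] [[533.9  -5.1 277.9]]
1.1 [  0.   -6.2 308.9] [[564.2  26.9 308.9]]
1.3 [  0.   37.6 327.5] [[594.3  58.7 327.5]]
1.4 [  0.   60.6 333.3] [[610.1  75.5 333.3]]
1.45 [  0.   72.4 335.4] [[618.2  84.  335.4]]
```

>>> arm_command(
  deltas=[
    {"xyz":[0.0282,0.039,0.003],"turn":[0,0,0.0462]},
    {"xyz":[0.0282,0.039,0.003],"turn":[0,0,0.0462]},
    {"xyz":[0.0282,0.039,0.003],"turn":[0,0,0.0462]},
    {"xyz":[0.0282,0.039,0.003],"turn":[0,0,0.0462]},
    {"xyz":[0.0282,0.039,0.0],"turn":[0,0,0.0462]},
    {"xyz":[0.0282,0.039,0],"turn":[0,0,0.0462]},
    {"xyz":[0.0282,0.039,0],"turn":[0,0,0.0462]},
    {"xyz":[0.0282,0.039,0],"turn":[0,0,0.0462]},
    {"xyz":[0.0282,0.039,0],"turn":[0,0,0.0462]},
    {"xyz":[0.0282,0.039,0],"turn":[0,0,0.0462]},
    {"xyz":[0.0282,0.039,0],"turn":[0,0,0.0462]},
    {"xyz":[0.0282,0.039,0],"turn":[0,0,0.0462]},
  ],
  gripper=0.2,
)

```text
clock: 1.6
eef_pos: [479.8, -62.2, 228.3]
eef_rot: [-3.141, 0.0, 0.815]
wrist_force: [1.2, -0.1, 0.4]
finger_gap: 75.2
```

>>> arm_command(
  deltas=[
    {"xyz":[0,0,-0.03]},
    {"xyz":[0,0,-0.03]},
    {"xyz":[0,0,0]},
    {"xyz":[0,0,0]},
  ],
)

```text
validation failed for argument at $.de...
```

```bash
cat > snap.py <<'E'
import sys
from h import *
tag=sys.argv[1]
for i,n in enumerate(("top","scene")):
    x,y,w,h=[int(v) for v in sys.argv[2+i].split(",")] ; k=float(sys.argv[4]) if len(sys.argv)>4 else 3
    a=camera(n)["color"][:,:,::-1];cv2.imwrite(f"pics/{tag}_{n}_full.png",a)
    a=a[y:y+h,x:x+w];cv2.imwrite(f"pics/{tag}_{n}.png",cv2.convertScaleAbs(cv2.resize(a,None,fx=k,fy=k,interpolation=2),alpha=1.4))
s=read_state();print({k:np.round(s[k],3) for k in("clock","joints","eef_pos","eef_rot","wrist_force","finger_gap")})
E
python3 snap.py a 300,200,250,200 140,50,250,200
```

```text
{'clock': np.float64(1.7), 'joints': array([-2.020e-01,  1.440e-01,  1.685e+00,  1.000e-03,  1.314e+00,
        5.510e-01]), 'eef_pos': array([480.449, -60.783, 227.914]), 'eef_rot': array([-3.141, -0.   ,  0.818]), 'wrist_force': array([ 0.293, -0.63 , -0.415]), 'finger_gap': np.float64(75.334)}
```

View pics/a_top.png

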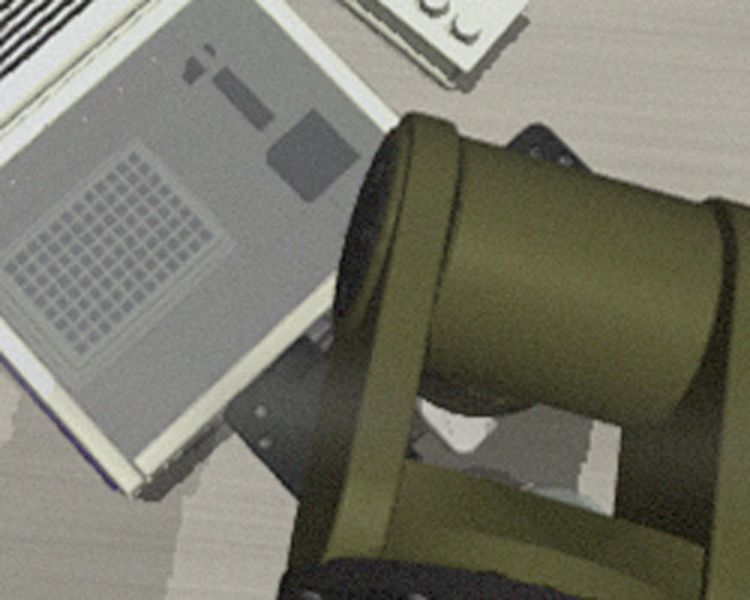

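View pics/a_scene.png

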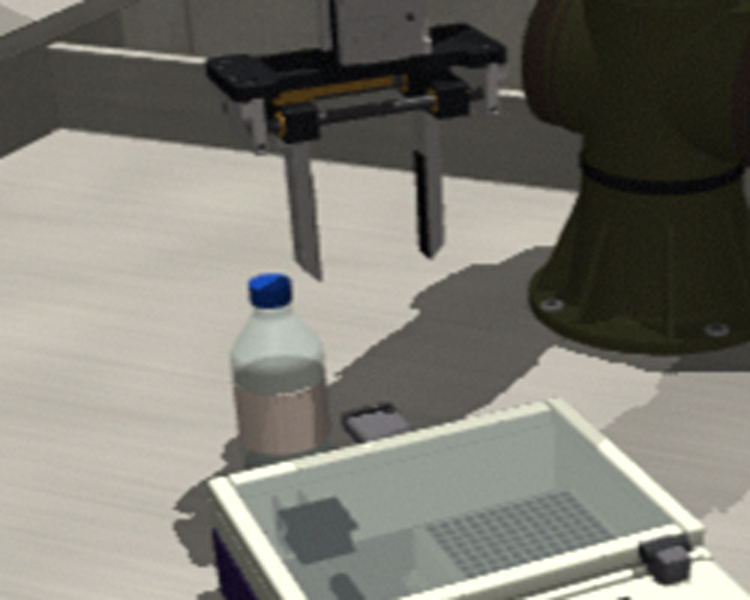

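```bash
python3 - <<'E'
from h import *
q=np.load("q.npy")
print(proj("scene",[[480.4,-60.8,217],[479.1,-63,93]]), m2w(q,[[0,-154,100],[20,-154,100],[-20,-154,100],[20,-154,86],[-20,-154,86]]))
print(proj("scene",m2w(q,[[20,-154,100],[-20,-154,100],[20,-154,86],[-20,-154,86]])))
E
python3 - <<'E'
import cv2
a=cv2.imread("pics/a_scene_full.png")[175:205,240:300]
cv2.imwrite("pics/lugz.png",cv2.convertScaleAbs(cv2.resize(a,None,fx=12,fy=12,interpolation=2),alpha=1.6))
E
```

```text
[[262.5160973  136.87384061]
 [265.44022421 191.15601223]] [[462.55891293 -80.43229592 100.        ]
 [477.08441047 -94.18038384 100.        ]
 [448.0334154  -66.68420801 100.        ]
 [477.08441047 -94.18038384  86.        ]
 [448.0334154  -66.68420801  86.        ]]
[[252.4199645  185.4871011 ]
 [269.86562017 181.57951365]
 [252.88521266 191.26720036]
 [270.21531459 187.31368788]]
```

View pics/lugz.png

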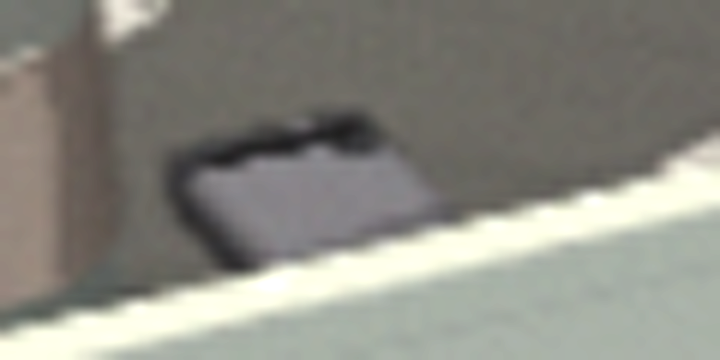

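>>> arm_command(
  deltas=[
    {"xyz":[0,0.0,-0.03],"turn":[0,0,0]},
    {"xyz":[0,0,-0.03],"turn":[0,0,0]},
    {"xyz":[0,0,-0.03],"turn":[0,0,0]},
    {"xyz":[0,0,-0.02],"turn":[0,0,0]},
    {"xyz":[0,0,-0.02],"turn":[0,0,0]},
    {"xyz":[0,0,-0.013],"turn":[0,0,0]},
    {"xyz":[0,0,0],"turn":[0,0,0]},
    {"xyz":[0,0,0],"turn":[0,0,0]},
  ],
)

```text
clock: 2.7
eef_pos: [479.5, -63.9, 86.1]
eef_rot: [3.141, -0.0, 0.813]
wrist_force: [0.0, 0.1, -0.2]
finger_gap: 75.0
```

```bash
python3 snap.py b 300,200,250,200 140,50,250,200
```

```text
{'clock': np.float64(2.8), 'joints': array([-0.208,  0.311,  1.839, -0.   ,  0.99 ,  0.55 ]), 'eef_pos': array([479.469, -63.807,  86.137]), 'eef_rot': array([ 3.141e+00, -1.000e-03,  8.130e-01]), 'wrist_force': array([ 0.114,  0.574, -0.866]), 'finger_gap': np.float64(75.021)}
```

View pics/b_scene.png

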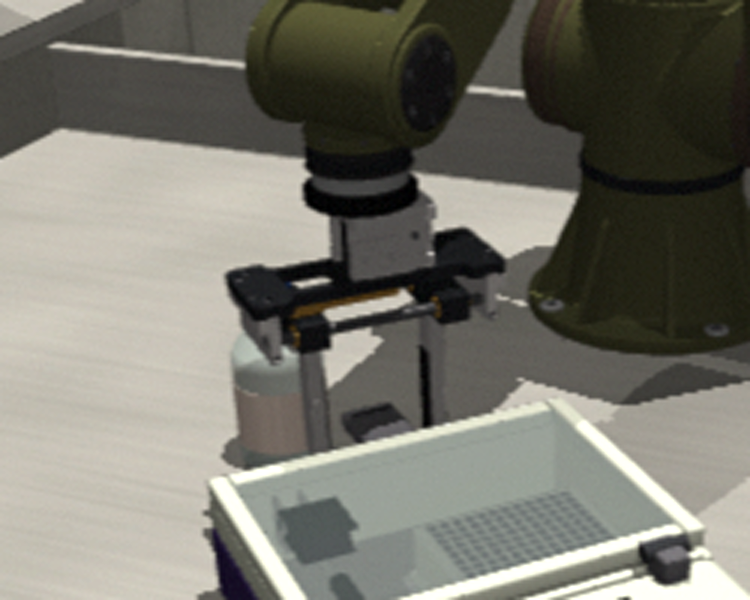

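>>> arm_command(
  deltas=[
    {"xyz":[-0.0014,0.0014,0],"turn":[0,0,0]},
    {"xyz":[0,0,0],"turn":[0,0,0]},
    {"xyz":[0,0,0],"turn":[0,0,0]},
    {"xyz":[0,0,0],"turn":[0,0,0]},
    {"xyz":[0,0,0],"turn":[0,0,0]},
    {"xyz":[0,0,0],"turn":[0,0,0]},
    {"xyz":[0,0,0],"turn":[0,0,0]},
    {"xyz":[0,0,0],"turn":[0,0,0]},
  ],
  gripper=0.7,
  force=20,
)

```text
clock: 3.8
eef_pos: [479.2, -63.5, 86.0]
eef_rot: [3.137, -0.001, 0.813]
wrist_force: [9.7, -10.1, -3.0]
finger_gap: 39.9
```

```bash
cat > arc.py <<'E'
import sys
from h import *
q=np.load("q.npy");t0,t1,n=float(sys.argv[1]),float(sys.argv[2]),int(sys.argv[3])
W=np.array([m2w(q,lug(t))[0] for t in np.linspace(t0,t1,n+1)])/1000
R=np.round(W,4)
for d in np.diff(R,axis=0): print('{"xyz": [%.4f, %.4f, %.4f], "turn": [0, 0, 0]},'%tuple(d),end=" ")
E
python3 arc.py 0 1.42 24
```

```text
{"xyz": [0.0000, 0.0000, 0.0141], "turn": [0, 0, 0]}, {"xyz": [0.0005, 0.0006, 0.0140], "turn": [0, 0, 0]}, {"xyz": [0.0012, 0.0012, 0.0140], "turn": [0, 0, 0]}, {"xyz": [0.0017, 0.0018, 0.0139], "turn": [0, 0, 0]}, {"xyz": [0.0023, 0.0024, 0.0137], "turn": [0, 0, 0]}, {"xyz": [0.0028, 0.0030, 0.0135], "turn": [0, 0, 0]}, {"xyz": [0.0034, 0.0036, 0.0132], "turn": [0, 0, 0]}, {"xyz": [0.0039, 0.0041, 0.0129], "turn": [0, 0, 0]}, {"xyz": [0.0044, 0.0047, 0.0125], "turn": [0, 0, 0]}, {"xyz": [0.0049, 0.0051, 0.0121], "turn": [0, 0, 0]}, {"xyz": [0.0054, 0.0058, 0.0117], "turn": [0, 0, 0]}, {"xyz": [0.0059, 0.0062, 0.0112], "turn": [0, 0, 0]}, {"xyz": [0.0063, 0.0066, 0.0107], "turn": [0, 0, 0]}, {"xyz": [0.0067, 0.0071, 0.0101], "turn": [0, 0, 0]}, {"xyz": [0.0071, 0.0076, 0.0095], "turn": [0, 0, 0]}, {"xyz": [0.0075, 0.0079, 0.0089], "turn": [0, 0, 0]}, {"xyz": [0.0079, 0.0083, 0.0083], "turn": [0, 0, 0]}, {"xyz": [0.0082, 0.0087, 0.0075], "turn": [0, 0, 0]}, {"xyz": [0.0085, 0.0089, 0.0068], "turn": [0, 0, 0]}, {"xyz": [0.0087, 0.0092, 0.0061], "turn": [0, 0, 0]}, {"xyz": [0.0090, 0.0095, 0.0053], "turn": [0, 0, 0]}, {"xyz": [0.0091, 0.0097, 0.0046], "turn": [0, 0, 0]}, {"xyz": [0.0094, 0.0099, 0.0037], "turn": [0, 0, 0]}, {"xyz": [0.0094, 0.0100, 0.0029], "turn": [0, 0, 0]},
```

>>> arm_command(
  deltas=[
    {"xyz":[0.001,-0.001,0.0],"turn":[0,0,0]},
    {"xyz":[0,0,0.0141],"turn":[0,0,0]},
    {"xyz":[0.0005,0.0006,0.014],"turn":[0,0,0]},
    {"xyz":[0.0012,0.0012,0.014],"turn":[0,0,0]},
    {"xyz":[0.0017,0.0018,0.0139],"turn":[0,0,0]},
    {"xyz":[0.0023,0.0024,0.0137],"turn":[0,0,0]},
    {"xyz":[0,0,0],"turn":[0,0,0]},
  ],
)

```text
clock: 4.68
eef_pos: [484.8, -57.6, 155.7]
eef_rot: [3.14, -0.0, 0.813]
wrist_force: [3.4, -5.6, -2.6]
finger_gap: 39.7
```

```bash
python3 snap.py c 300,200,250,200 140,50,250,200
```

```text
{'clock': np.float64(4.775), 'joints': array([-1.930e-01,  2.250e-01,  1.766e+00, -1.000e-03,  1.149e+00,
        5.650e-01]), 'eef_pos': array([484.706, -57.717, 154.989]), 'eef_rot': array([ 3.14 , -0.   ,  0.813]), 'wrist_force': array([ 4.442, -5.015, -1.838]), 'finger_gap': np.float64(39.364)}
```

View pics/c_scene.png

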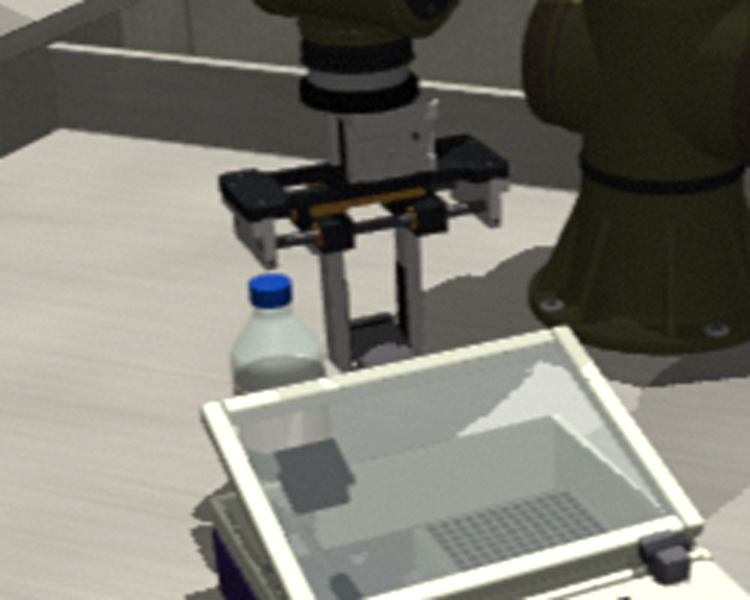

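>>> arm_command(
  deltas=[
    {"xyz":[0.0034,0.0024,0.0135],"turn":[0,0,0]},
    {"xyz":[0.0037,0.0033,0.0132],"turn":[0,0,0]},
    {"xyz":[0.0039,0.0041,0.0129],"turn":[0,0,0]},
    {"xyz":[0.0044,0.0047,0.0125],"turn":[0,0,0]},
    {"xyz":[0.0049,0.0051,0.0121],"turn":[0,0,0]},
    {"xyz":[0.0054,0.0058,0.0117],"turn":[0,0,0]},
    {"xyz":[0.0059,0.0062,0.0112],"turn":[0,0,0]},
    {"xyz":[0.0063,0.0066,0.0107],"turn":[0,0,0]},
    {"xyz":[0.0067,0.0071,0.0101],"turn":[0,0,0]},
    {"xyz":[0.0071,0.0076,0.0095],"turn":[0,0,0]},
  ],
)

```text
clock: 6.02
eef_pos: [535.8, -3.4, 272.8]
eef_rot: [-3.139, 0.001, 0.814]
wrist_force: [-3.8, 3.3, -7.5]
finger_gap: 39.7
```

>>> arm_command(
  deltas=[
    {"xyz":[0.0075,0.0079,0.0089],"turn":[0,0,0]},
    {"xyz":[0.0079,0.0083,0.0083],"turn":[0,0,0]},
    {"xyz":[0.0082,0.0087,0.0075],"turn":[0,0,0]},
    {"xyz":[0.0085,0.0089,0.0068],"turn":[0,0,0]},
    {"xyz":[0.0087,0.0092,0.0061],"turn":[0,0,0]},
    {"xyz":[0.009,0.0095,0.0053],"turn":[0,0,0]},
    {"xyz":[0.0091,0.0097,0.0046],"turn":[0,0,0]},
    {"xyz":[0.0094,0.0099,0.0037],"turn":[0,0,0]},
    {"xyz":[0.0094,0.01,0.0029],"turn":[0,0,0]},
    {"xyz":[0,0,0],"turn":[0,0,0]},
    {"xyz":[0,0,0],"turn":[0,0,0]},
  ],
)

```text
clock: 7.4
eef_pos: [613.5, 79.3, 327.5]
eef_rot: [-3.14, -0.001, 0.815]
wrist_force: [-6.1, 6.7, -1.2]
finger_gap: 39.6
```

```bash
python3 snap.py d 200,100,320,240 120,0,320,240 2.5
```

```text
{'clock': np.float64(7.5), 'joints': array([0.068, 0.409, 1.122, 0.002, 1.61 , 0.825]), 'eef_pos': array([613.44 ,  79.257, 327.451]), 'eef_rot': array([-3.14e+00, -1.00e-03,  8.15e-01]), 'wrist_force': array([-5.944,  6.961, -2.601]), 'finger_gap': np.float64(39.483)}
```

View pics/d_scene.png

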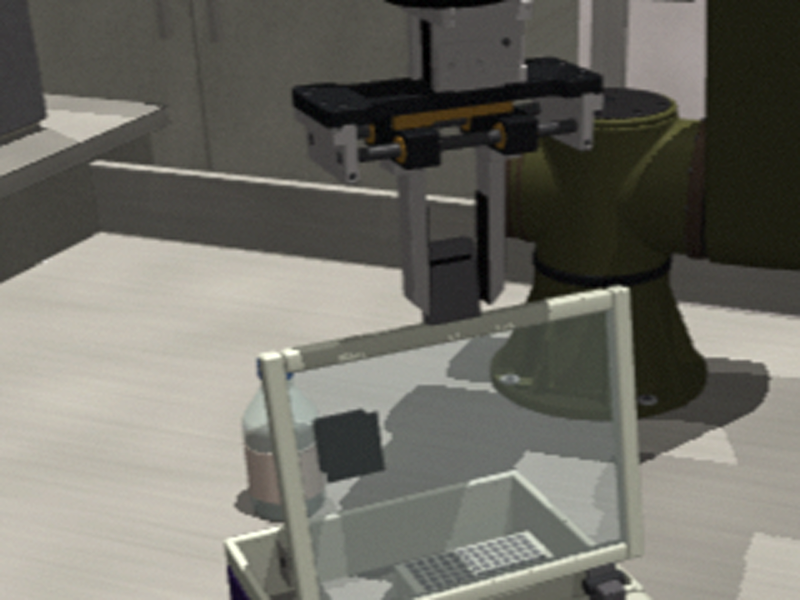

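View pics/d_top.png

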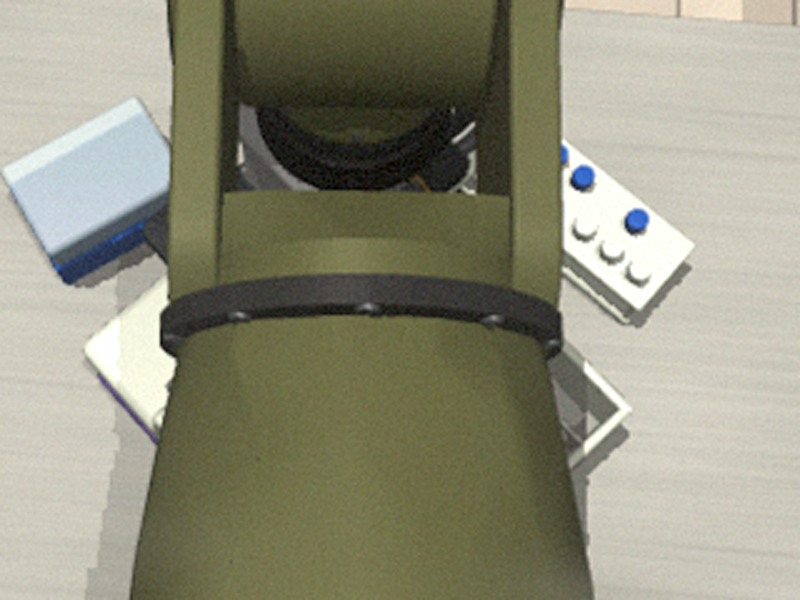

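>>> arm_command(
  deltas=[
    {"xyz":[0.0017,0.0023,0.0005],"turn":[0,0,0]},
    {"xyz":[0.0012,0.0023,0.0003],"turn":[0,0,0]},
    {"xyz":[0,0,0],"turn":[0,0,0]},
    {"xyz":[0,0,0],"turn":[0,0,0]},
  ],
)

```text
clock: 8.0
eef_pos: [616.7, 82.8, 328.3]
eef_rot: [3.141, -0.001, 0.814]
wrist_force: [-5.4, 2.8, 3.8]
finger_gap: 39.5
```

>>> arm_command(
  deltas=[
    {"xyz":[0,0,0],"turn":[0,0,0]},
    {"xyz":[0,0,0],"turn":[0,0,0]},
    {"xyz":[0,0,0],"turn":[0,0,0]},
    {"xyz":[0,0,0],"turn":[0,0,0]},
    {"xyz":[0,0,0],"turn":[0,0,0]},
    {"xyz":[0,0,0],"turn":[0,0,0]},
  ],
  gripper=0.3,
)

```text
clock: 8.75
eef_pos: [616.8, 82.3, 327.4]
eef_rot: [3.142, -0.0, 0.813]
wrist_force: [-0.5, 0.1, 0.0]
finger_gap: 65.8
```

```bash
python3 snap.py e 200,100,320,240 120,0,320,240 2.5
```

```text
{'clock': np.float64(8.85), 'joints': array([0.074, 0.418, 1.11 , 0.   , 1.614, 0.831]), 'eef_pos': array([616.756,  82.329, 327.434]), 'eef_rot': array([-3.142, -0.   ,  0.813]), 'wrist_force': array([-0.952,  0.72 ,  0.185]), 'finger_gap': np.float64(65.643)}
```

View pics/e_scene.png

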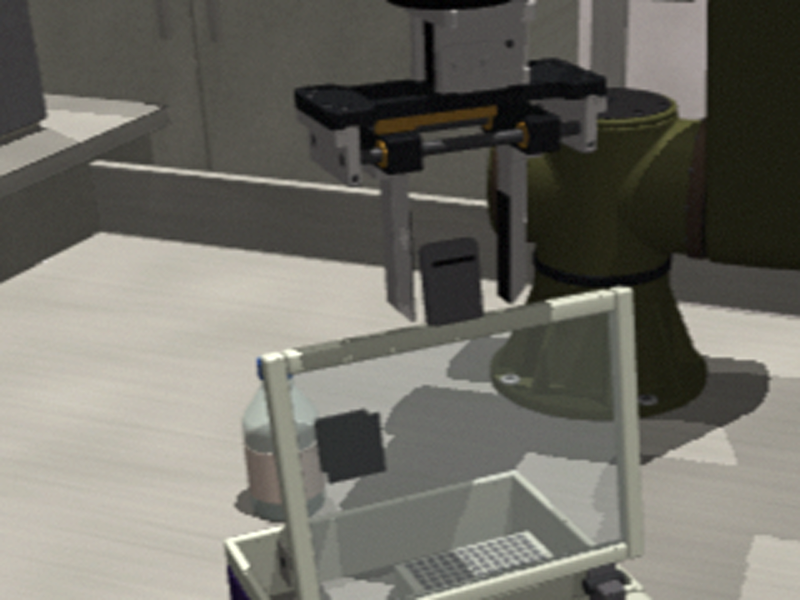

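```bash
python3 - <<'E'
from h import *
q=np.load("q.npy")
c=np.array([616.75,82.3,327.4]);print("now m",w2m(q,c).round(1), "xhat",np.cos(q[2]),np.sin(q[2]))
A=m2w(q,w2m(q,c)+[0,-100,20])[0];P=m2w(q,[80,-25.7,197.5])[0];G=m2w(q,[80,25.7,56.5])[0]
for a,b in((c,A),(A,P),(P,G)):print((b-a).round(1))
print(A,P,G)
E
```

```text
now m [1.000e-01 7.020e+01 3.274e+02] xhat 0.7262748769784494 -0.6874043955852611
[-68.7 -72.6  20. ]
[  60.8  -51.9 -149.9]
[  35.3   37.3 -141. ]
[548.00956044   9.6725123  347.4       ] [608.85488705 -42.24358085 197.5       ] [644.18747298  -4.91305218  56.5       ]
```

>>> arm_command(
  deltas=[
    {"xyz":[-0.01,-0.0106,0.005],"turn":[0,0,0]},
    {"xyz":[-0.0187,-0.02,0.005],"turn":[0,0,0]},
    {"xyz":[-0.02,-0.021,0.005],"turn":[0,0,0]},
    {"xyz":[-0.02,-0.021,0.005],"turn":[0,0,0]},
    {"xyz":[0.0101,-0.0087,-0.015],"turn":[0.0508,-0.0481,0]},
    {"xyz":[0.0101,-0.0087,-0.027],"turn":[0.0508,-0.0481,0]},
    {"xyz":[0.0101,-0.0087,-0.027],"turn":[0.0508,-0.0481,0]},
    {"xyz":[0.0101,-0.0087,-0.027],"turn":[0.0508,-0.0481,0]},
    {"xyz":[0.0101,-0.0087,-0.027],"turn":[0.0508,-0.0481,0]},
    {"xyz":[0.0103,-0.0084,-0.027],"turn":[0,0,0]},
    {"xyz":[0,0,0],"turn":[0,0,0]},
    {"xyz":[0,0,0],"turn":[0,0,0]},
  ],
  gripper=0.57,
)

```text
clock: 10.35
eef_pos: [608.8, -42.1, 199.0]
eef_rot: [3.14, -0.351, 0.814]
wrist_force: [-0.7, -0.3, 0.5]
finger_gap: 40.4
```

```bash
python3 snap.py f 200,100,320,240 140,60,260,200 3
```

```text
{'clock': np.float64(10.45), 'joints': array([-0.258,  0.345,  1.54 ,  0.343,  1.105,  0.367]), 'eef_pos': array([608.995, -41.941, 199.127]), 'eef_rot': array([ 3.139, -0.351,  0.814]), 'wrist_force': array([-0.529,  0.998,  0.448]), 'finger_gap': np.float64(40.784)}
```

View pics/f_scene.png

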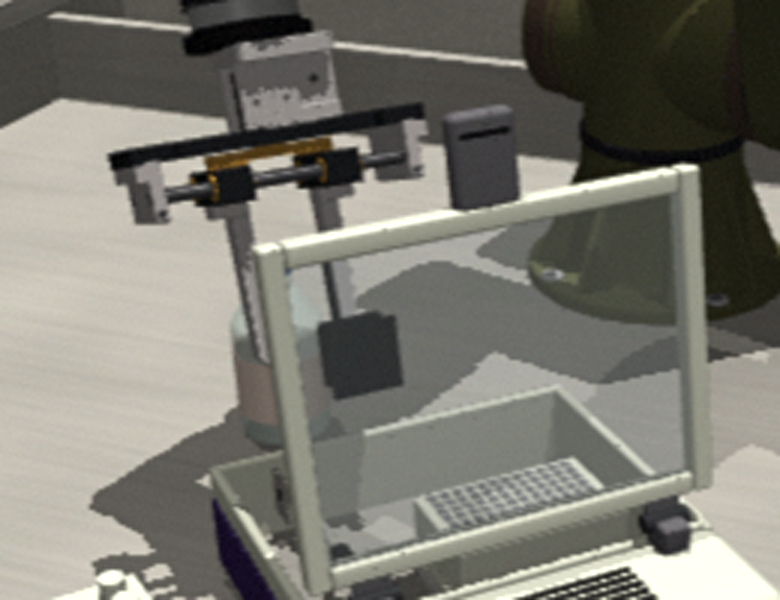

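View pics/f_top_full.png

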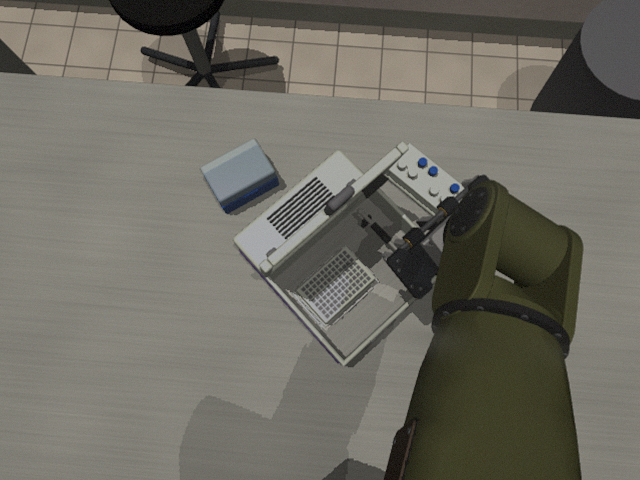

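```bash
python3 - <<'E'
from h import *
a=cv2.imread("pics/f_top_full.png")[185:285,340:460]
a=cv2.convertScaleAbs(cv2.resize(a,None,fx=6,fy=6,interpolation=2),alpha=1.5)
q=np.load("q.npy")
for P,c in(((80,23,71),(0,0,255)),((80,1,71),(0,255,0)),((80,45,71),(0,255,0)),((80,78,64),(255,0,0)),((80,-82,64),(255,0,0))):
    p=(proj("top",m2w(q,P))[0]-[340,185]+.5)*6;cv2.circle(a,tuple(p.astype(int)),4,c,-1)
p=(proj("top",[609,-42,199])[0]-[340,185]+.5)*6;cv2.circle(a,tuple(p.astype(int)),4,(0,255,255),-1)
cv2.imwrite("pics/f_z.png",a)
E
```

```text
(no output)
```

View pics/f_z.png

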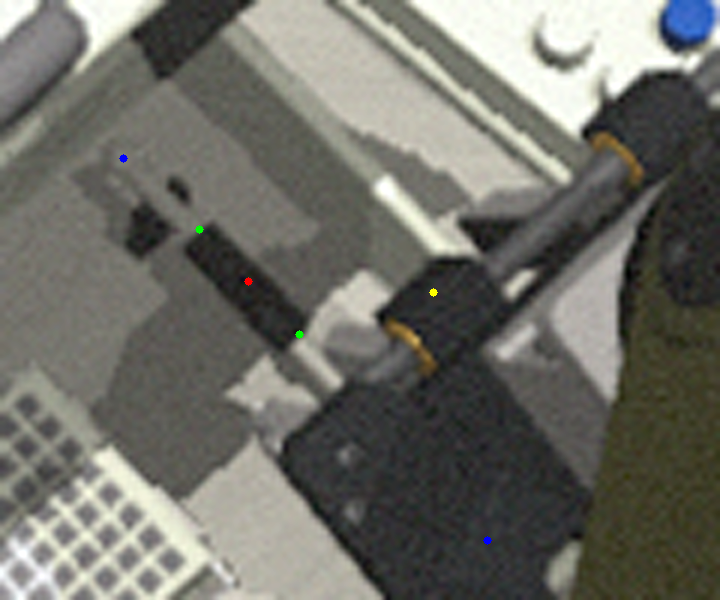

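```bash
python3 - <<'E'
from h import *
s=read_state();r=s["eef_rot"];q=np.load("q.npy")
from scipy.spatial.transform import Rotation as Ro
R=Ro.from_euler("xyz",r).as_matrix();t=s["eef_pos"];print(R[:,2],R[:,1],w2m(q,t))
for n,off in(("scene",(140,60,3)),("top",(340,185,6))):
  for d,y in((11,33),(11,-33),(11,20),(11,-20),(-60,33),(-60,-33)):
    print(n,d,y,((proj(n,t+R[:,2]*d+R[:,1]*y)[0]-off[:2]+.5)*off[2]).round())
E
```

```text
[ 0.2375379   0.24840136 -0.93908067] [ 0.7267623  -0.68688571  0.00214066] [ 79.89435828 -25.38391672 199.12719805]
scene 11 33 [258. 371.]
scene 11 -33 [361. 349.]
scene 11 20 [279. 367.]
scene 11 -20 [342. 353.]
scene -60 33 [235. 254.]
scene -60 -33 [340. 234.]
top 11 33 [506. 211.]
top 11 -33 [325. 374.]
top 11 20 [471. 243.]
top 11 -20 [361. 342.]
top -60 33 [632. 208.]
top -60 -33 [434. 387.]
```

>>> arm_command(
  deltas=[
    {"xyz":[0.0057,0.0063,-0.0237],"turn":[0,0,0]},
    {"xyz":[0.0057,0.0063,-0.0237],"turn":[0,0,0]},
    {"xyz":[0.0057,0.0063,-0.0237],"turn":[0,0,0]},
    {"xyz":[0.0043,0.0047,-0.0178],"turn":[0,0,0]},
    {"xyz":[0.0043,0.0047,-0.0178],"turn":[0,0,0]},
    {"xyz":[0.0043,0.0048,-0.0178],"turn":[0,0,0]},
    {"xyz":[0.0042,0.0047,-0.018],"turn":[0,0,0]},
    {"xyz":[0,0,0],"turn":[0,0,0]},
    {"xyz":[0,0,0],"turn":[0,0,0]},
  ],
)

```text
clock: 11.58
eef_pos: [643.3, -4.5, 55.4]
eef_rot: [3.141, -0.35, 0.813]
wrist_force: [0.2, 1.1, 0.7]
finger_gap: 40.6
```

```bash
python3 snap.py g 340,185,120,100 140,60,260,200 6; python3 - <<'E'
import cv2
a=cv2.imread("pics/g_scene_full.png")[60:260,140:400];cv2.imwrite("pics/g_s.png",cv2.convertScaleAbs(cv2.resize(a,None,fx=3,fy=3,interpolation=2),alpha=1.5))
E
```

```text
{'clock': np.float64(11.675), 'joints': array([-0.181,  0.576,  1.568,  0.396,  0.839,  0.334]), 'eef_pos': array([643.39 ,  -4.592,  55.779]), 'eef_rot': array([ 3.14 , -0.351,  0.813]), 'wrist_force': array([-0.366, -0.19 ,  0.201]), 'finger_gap': np.float64(40.407)}
```

View pics/g_top.png

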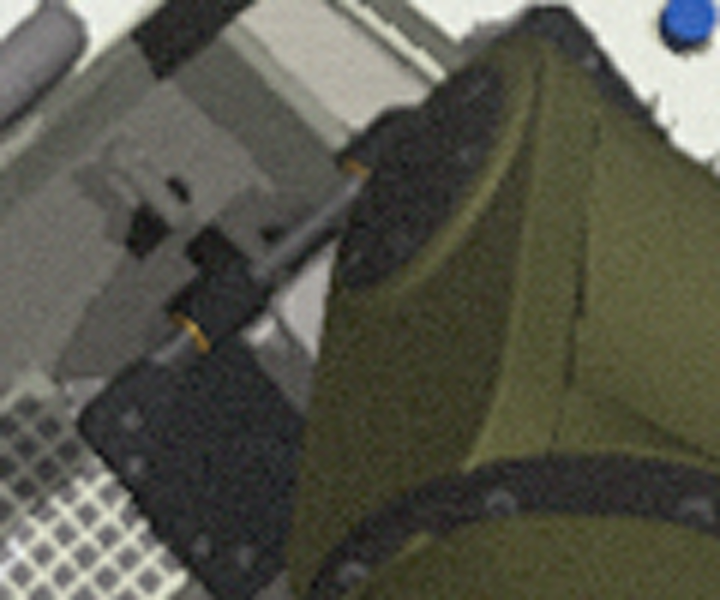

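View pics/g_s.png

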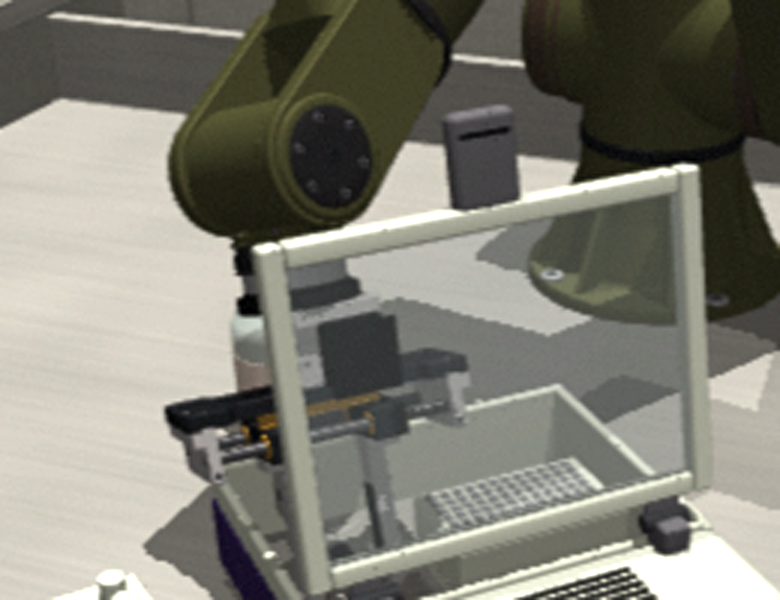

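>>> arm_command(
  deltas=[
    {"xyz":[0,0,0],"turn":[0,0,0]},
    {"xyz":[0,0,0],"turn":[0,0,0]},
    {"xyz":[0,0,0],"turn":[0,0,0]},
    {"xyz":[0,0,0],"turn":[0,0,0]},
    {"xyz":[0,0,0],"turn":[0,0,0]},
    {"xyz":[0,0,0],"turn":[0,0,0]},
    {"xyz":[0,0,0],"turn":[0,0,0]},
  ],
  gripper=0.92,
  force=12,
)

```text
clock: 12.55
eef_pos: [643.8, -5.1, 55.4]
eef_rot: [3.139, -0.35, 0.813]
wrist_force: [4.4, -3.2, 0.1]
finger_gap: 13.6
```

```bash
cat > arc2.py <<'E'
import sys
from h import *
q=np.load("q.npy");t0,t1,n=float(sys.argv[1]),float(sys.argv[2]),int(sys.argv[3])
W=np.array([m2w(q,[80,-82+105*np.cos(t),64+105*np.sin(t)])[0] for t in np.linspace(t0,t1,n+1)])/1000
R=np.round(W,4)
for d in np.diff(R,axis=0): print('{"xyz": [%.4f, %.4f, %.4f], "turn": [0, 0, 0]},'%tuple(d),end=" ")
E
python3 arc2.py 0 .986 16
```

```text
{"xyz": [-0.0001, -0.0001, 0.0065], "turn": [0, 0, 0]}, {"xyz": [-0.0004, -0.0005, 0.0064], "turn": [0, 0, 0]}, {"xyz": [-0.0007, -0.0007, 0.0064], "turn": [0, 0, 0]}, {"xyz": [-0.0010, -0.0010, 0.0063], "turn": [0, 0, 0]}, {"xyz": [-0.0012, -0.0013, 0.0062], "turn": [0, 0, 0]}, {"xyz": [-0.0014, -0.0015, 0.0061], "turn": [0, 0, 0]}, {"xyz": [-0.0018, -0.0019, 0.0060], "turn": [0, 0, 0]}, {"xyz": [-0.0020, -0.0021, 0.0058], "turn": [0, 0, 0]}, {"xyz": [-0.0022, -0.0023, 0.0056], "turn": [0, 0, 0]}, {"xyz": [-0.0024, -0.0026, 0.0054], "turn": [0, 0, 0]}, {"xyz": [-0.0027, -0.0028, 0.0051], "turn": [0, 0, 0]}, {"xyz": [-0.0029, -0.0031, 0.0050], "turn": [0, 0, 0]}, {"xyz": [-0.0031, -0.0033, 0.0046], "turn": [0, 0, 0]}, {"xyz": [-0.0033, -0.0034, 0.0044], "turn": [0, 0, 0]}, {"xyz": [-0.0035, -0.0037, 0.0040], "turn": [0, 0, 0]}, {"xyz": [-0.0036, -0.0038, 0.0038], "turn": [0, 0, 0]},
```

>>> arm_command(
  deltas=[
    {"xyz":[0.0004,-0.0006,0.0065],"turn":[0,0,0]},
    {"xyz":[-0.0004,-0.0005,0.0064],"turn":[0,0,0]},
    {"xyz":[-0.0007,-0.0007,0.0064],"turn":[0,0,0]},
    {"xyz":[-0.001,-0.001,0.0063],"turn":[0,0,0]},
    {"xyz":[-0.0012,-0.0013,0.0062],"turn":[0,0,0]},
    {"xyz":[-0.0014,-0.0015,0.0061],"turn":[0,0,0]},
    {"xyz":[-0.0018,-0.0019,0.006],"turn":[0,0,0]},
    {"xyz":[-0.002,-0.0021,0.0058],"turn":[0,0,0]},
  ],
)

```text
clock: 13.55
eef_pos: [635.1, -14.2, 105.3]
eef_rot: [3.14, -0.35, 0.813]
wrist_force: [4.3, -3.3, -3.4]
finger_gap: 13.2
```

>>> arm_command(
  deltas=[
    {"xyz":[-0.0022,-0.0023,0.0056],"turn":[0,0,0]},
    {"xyz":[-0.0024,-0.0026,0.0054],"turn":[0,0,0]},
    {"xyz":[-0.0027,-0.0028,0.0051],"turn":[0,0,0]},
    {"xyz":[-0.0029,-0.0031,0.005],"turn":[0,0,0]},
    {"xyz":[-0.0031,-0.0033,0.0046],"turn":[0,0,0]},
    {"xyz":[-0.0033,-0.0034,0.0044],"turn":[0,0,0]},
    {"xyz":[-0.0035,-0.0037,0.004],"turn":[0,0,0]},
    {"xyz":[-0.0036,-0.0038,0.0038],"turn":[0,0,0]},
    {"xyz":[0,0,0],"turn":[0,0,0]},
    {"xyz":[0,0,0],"turn":[0,0,0]},
  ],
)

```text
clock: 14.8
eef_pos: [611.6, -39.2, 143.2]
eef_rot: [3.14, -0.35, 0.813]
wrist_force: [4.4, -4.0, -0.3]
finger_gap: 13.7
```

```bash
python3 snap.py i 340,185,120,100 140,60,260,200 6; python3 - <<'E'
import cv2
a=cv2.imread("pics/i_scene_full.png")[60:260,140:400];cv2.imwrite("pics/i_s.png",cv2.convertScaleAbs(cv2.resize(a,None,fx=3,fy=3,interpolation=2),alpha=1.5))
E
```

```text
{'clock': np.float64(14.9), 'joints': array([-0.252,  0.409,  1.591,  0.365,  0.996,  0.329]), 'eef_pos': array([611.652, -39.188, 143.223]), 'eef_rot': array([ 3.14 , -0.35 ,  0.813]), 'wrist_force': array([ 4.432, -3.881,  0.693]), 'finger_gap': np.float64(13.624)}
```

View pics/i_top.png

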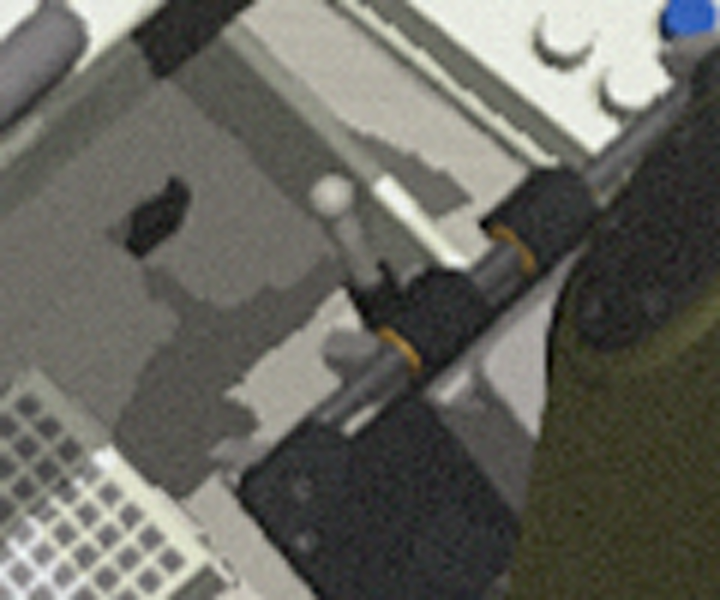

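View pics/i_s.png

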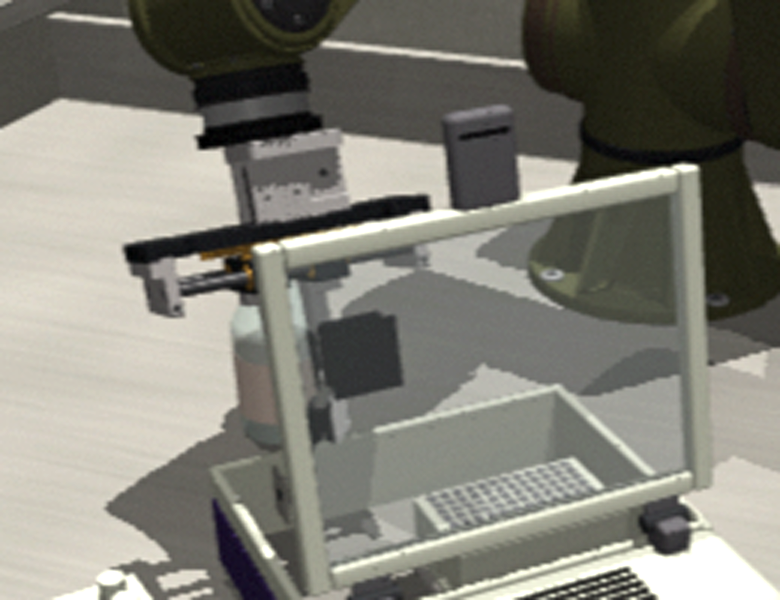

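```bash
cat > rod.py <<'E'
from h import *
q=np.load("q.npy")
for n in("i_top",):
    a=cv2.imread(f"pics/{n}_full.png")
for t in(.8,.9,.94,.986,1.03,1.1): 
    P=[80,-82+160*np.cos(t),64+160*np.sin(t)];print(t,proj("top",m2w(q,P)).round(1),proj("scene",m2w(q,P)).round(1))
t=read_state();from scipy.spatial.transform import Rotation as Ro
g=t["eef_pos"]-8*Ro.from_euler("xyz",t["eef_rot"]).as_matrix()[:,2];m=w2m(q,g);print("grasp m",m, np.arctan2(m[2]-64,m[1]+82),np.hypot(m[2]-64,m[1]+82))
E
python3 rod.py
```

```text
0.8 [[385.7 211.8]] [[253.1 196.5]]
0.9 [[391.7 215.2]] [[250.3 188.3]]
0.94 [[394.3 216.9]] [[249.1 185.2]]
0.986 [[397.4 218.9]] [[247.8 181.6]]
1.03 [[400.4 221. ]] [[246.5 178.4]]
1.1 [[405.3 224.6]] [[244.4 173.4]]
grasp m [ 79.91810004 -24.30461493 150.73664072] 0.9838244085244713 104.17294419659932
```

>>> arm_command(
  deltas=[
    {"xyz":[-0.0012,-0.0013,0.0012],"turn":[0,0,0]},
    {"xyz":[0,0,0],"turn":[0,0,0]},
    {"xyz":[0,0,0],"turn":[0,0,0]},
  ],
)

```text
clock: 15.28
eef_pos: [610.5, -40.4, 144.4]
eef_rot: [3.14, -0.351, 0.813]
wrist_force: [3.9, -4.1, -0.6]
finger_gap: 13.6
```

>>> arm_command(
  deltas=[
    {"xyz":[0,0,0],"turn":[0,0,0]},
    {"xyz":[0,0,0],"turn":[0,0,0]},
    {"xyz":[0,0,0],"turn":[0,0,0]},
    {"xyz":[0,0,0],"turn":[0,0,0]},
    {"xyz":[-0.004,-0.0042,0.0154],"turn":[0,0,0]},
    {"xyz":[-0.008,-0.0085,0.031],"turn":[0,0,0]},
    {"xyz":[-0.01,-0.0106,0.04],"turn":[0,0,0]},
    {"xyz":[-0.015,-0.0156,0.04],"turn":[-0.0508,0.0481,0]},
    {"xyz":[-0.025,-0.026,0.025],"turn":[-0.0508,0.0481,0]},
    {"xyz":[-0.025,-0.026,0.025],"turn":[-0.0508,0.0481,0]},
    {"xyz":[0,0,0],"turn":[0,0,0]},
  ],
  gripper=0.57,
)

```text
clock: 16.65
eef_pos: [522.8, -132.1, 323.1]
eef_rot: [3.137, -0.141, 0.812]
wrist_force: [0.8, -0.1, -0.3]
finger_gap: 40.3
```

```bash
python3 snap.py j 340,185,120,100 140,60,260,200 6; python3 - <<'E'
import cv2
a=cv2.imread("pics/j_scene_full.png")[60:260,140:400];cv2.imwrite("pics/j_s.png",cv2.convertScaleAbs(cv2.resize(a,None,fx=3,fy=3,interpolation=2),alpha=1.5))
E
```

```text
{'clock': np.float64(16.75), 'joints': array([-0.376,  0.18 ,  1.437,  0.132,  1.472,  0.372]), 'eef_pos': array([ 523.149, -130.824,  319.969]), 'eef_rot': array([ 3.142, -0.141,  0.813]), 'wrist_force': array([-0.295, -0.131, -1.172]), 'finger_gap': np.float64(40.487)}
```

View pics/j_top.png

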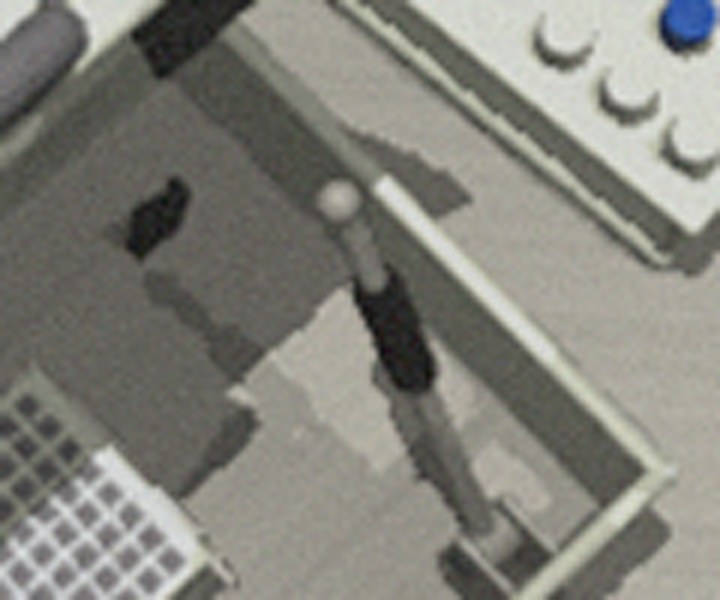

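View pics/j_s.png

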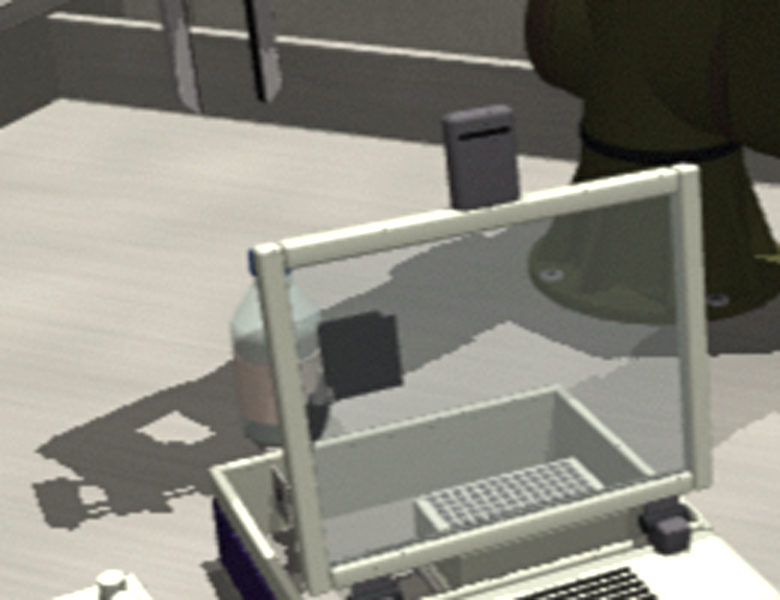

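```bash
python3 - <<'E'
from h import *
q=np.load("q.npy")
U=lambda u,v:np.array([340+(u+.5)/6-.5,185+(v+.5)/6-.5])
obs=[(160,U(338,201)),(127,U(370,289)),(83,U(419,387)),(105,U(396,338))]
def P(t,r,dx,dy): return m2w(q,[80+dx,-82+dy+r*np.cos(t),64+r*np.sin(t)])[0]
def res(v,s=1.5): return np.concatenate([proj("top",P(v[0],r,v[1],v[2]))[0]-u for r,u in obs]+[np.array(v[1:])/s])
for s in(1e-3,1.5,3,100):
    r=least_squares(lambda v:res(v,s),[.98,0,0],x_scale=[.1,1,1]);print(s,r.x.round(4),r.fun.round(2))
for t in(.94,.986,1.02):
    print(t,[((proj("top",P(t,r,0,0))[0]-[340,185]+.5)*6).round() for r in(0,83,127,160)])
# tub corner front right inside/outside
print([((proj("top",m2w(q,p))[0]-[340,185]+.5)*6).round() for p in((132,-107,85),(124,-99,85),(132,23,85),(124,23,85))])
E
```

```text
0.001 [ 0.9774 -0.     -0.    ] [ 0.86  0.41  1.04 -1.38 -0.26 -1.66  0.2  -1.37 -0.   -0.  ]
1.5 [ 0.9694 -1.179  -1.0945] [ 0.27  1.04  0.57 -0.7  -0.58 -0.92 -0.19 -0.66 -0.79 -0.73]
3 [ 0.9546 -1.1629 -2.6039] [-0.04  1.07  0.46 -0.56 -0.43 -0.62 -0.17 -0.44 -0.39 -0.87]
100 [ 0.9196 -0.5291 -5.9782] [-0.55  0.87  0.4  -0.5   0.1  -0.2   0.07 -0.2  -0.01 -0.06]
0.94 [array([488., 541.]), array([411., 372.]), array([365., 273.]), array([329., 194.])]
0.986 [array([488., 541.]), array([420., 379.]), array([379., 283.]), array([347., 206.])]
1.02 [array([488., 541.]), array([427., 384.]), array([390., 291.]), array([361., 216.])]
[array([688., 475.]), array([649., 473.]), array([380., 158.]), array([361., 175.])]
```

>>> arm_command(
  deltas=[
    {"xyz":[0.004,0.0235,0.01],"turn":[-0.0508,0.0481,0]},
    {"xyz":[0.004,0.0235,0.0066],"turn":[-0.0508,0.0481,0]},
    {"xyz":[0.004,0.0235,0.005],"turn":[0,0,0]},
    {"xyz":[0.004,0.0235,0.005],"turn":[0,0,0]},
    {"xyz":[0.004,0.0235,0],"turn":[0,0,0]},
    {"xyz":[0.0045,0.0235,0],"turn":[0,0,0]},
    {"xyz":[0,0,0],"turn":[0,0,0]},
    {"xyz":[0,0,0],"turn":[0,0,0]},
  ],
  gripper=0.2,
)

```text
clock: 17.75
eef_pos: [547.5, 9.7, 346.0]
eef_rot: [-3.141, 0.0, 0.814]
wrist_force: [-0.0, 0.1, -0.9]
finger_gap: 75.5
```

```bash
python3 snap.py k 340,185,120,100 140,0,260,200 3
```

```text
{'clock': np.float64(17.85), 'joints': array([-0.05 ,  0.233,  1.309,  0.   ,  1.6  ,  0.708]), 'eef_pos': array([547.49 ,   9.308, 346.399]), 'eef_rot': array([-3.141,  0.   ,  0.813]), 'wrist_force': array([-0.063, -0.878, -0.334]), 'finger_gap': np.float64(74.826)}
```

View pics/k_scene.png

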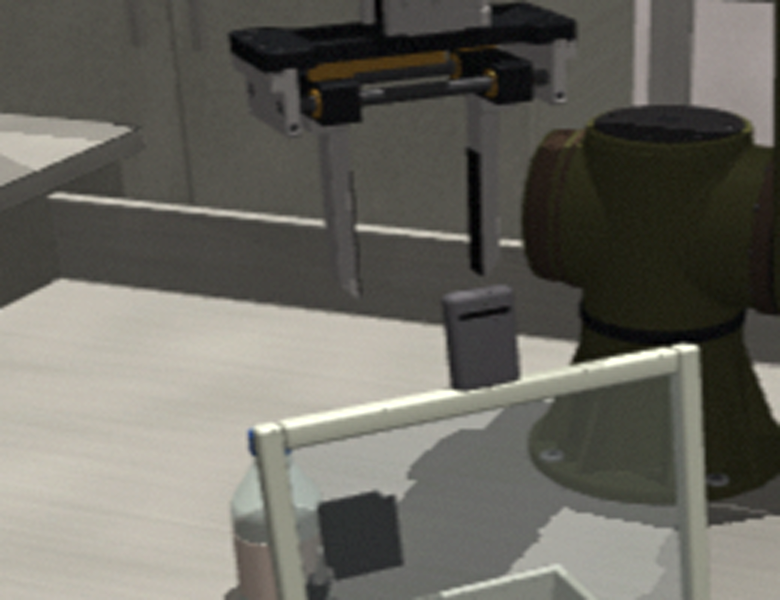

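>>> arm_command(
  deltas=[
    {"xyz":[0.0115,0.0122,-0.0015],"turn":[0,0,0]},
    {"xyz":[0.0115,0.0122,-0.0015],"turn":[0,0,0]},
    {"xyz":[0.0115,0.0122,-0.002],"turn":[0,0,0]},
    {"xyz":[0.0115,0.0122,-0.004],"turn":[0,0,0]},
    {"xyz":[0.0115,0.0122,-0.005],"turn":[0,0,0]},
    {"xyz":[0.0117,0.0119,-0.005],"turn":[0,0,0]},
    {"xyz":[0,0,0],"turn":[0,0,0]},
    {"xyz":[0,0,0],"turn":[0,0,0]},
  ],
)

```text
clock: 18.85
eef_pos: [616.7, 82.5, 327.8]
eef_rot: [3.141, 0.0, 0.813]
wrist_force: [-1.0, 0.2, -0.6]
finger_gap: 75.1
```

```bash
python3 snap.py l 340,185,120,100 140,0,260,200 3
```

```text
{'clock': np.float64(18.95), 'joints': array([ 0.074,  0.417,  1.109, -0.   ,  1.614,  0.832]), 'eef_pos': array([616.618,  82.339, 328.207]), 'eef_rot': array([ 3.141, -0.   ,  0.813]), 'wrist_force': array([0.182, 0.968, 0.562]), 'finger_gap': np.float64(75.578)}
```

View pics/l_scene.png

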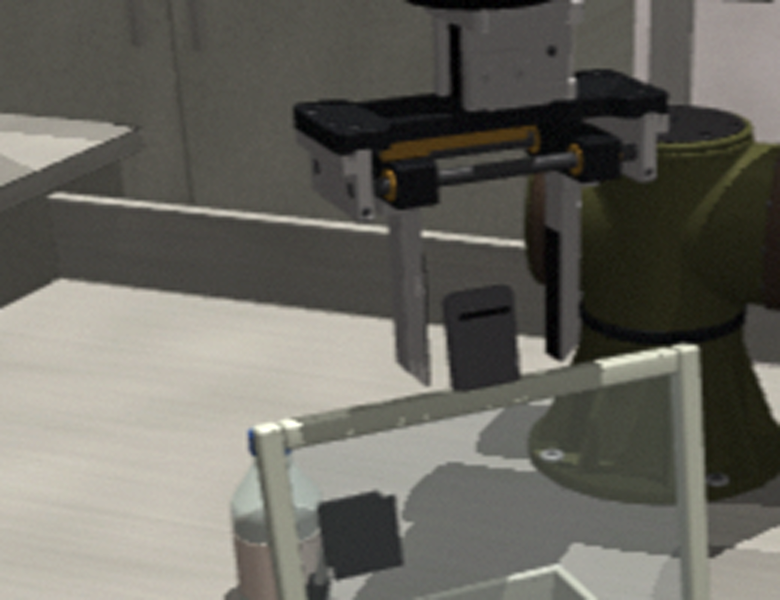

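>>> arm_command(
  deltas=[
    {"xyz":[0,0,0],"turn":[0,0,0]},
    {"xyz":[0,0,0],"turn":[0,0,0]},
    {"xyz":[0,0,0],"turn":[0,0,0]},
    {"xyz":[0,0,0],"turn":[0,0,0]},
    {"xyz":[0,0,0],"turn":[0,0,0]},
    {"xyz":[0,0,0],"turn":[0,0,0]},
    {"xyz":[0,0,0],"turn":[0,0,0]},
  ],
  gripper=0.7,
  force=20,
)

```text
clock: 19.82
eef_pos: [616.7, 82.8, 327.8]
eef_rot: [-3.141, 0.0, 0.813]
wrist_force: [-2.3, 1.1, 1.4]
finger_gap: 40.1
```

```bash
python3 arc.py 1.445 0.96 14
```

```text
{"xyz": [-0.0056, -0.0059, -0.0014], "turn": [0, 0, 0]}, {"xyz": [-0.0056, -0.0058, -0.0017], "turn": [0, 0, 0]}, {"xyz": [-0.0055, -0.0059, -0.0019], "turn": [0, 0, 0]}, {"xyz": [-0.0054, -0.0057, -0.0023], "turn": [0, 0, 0]}, {"xyz": [-0.0054, -0.0057, -0.0025], "turn": [0, 0, 0]}, {"xyz": [-0.0054, -0.0057, -0.0028], "turn": [0, 0, 0]}, {"xyz": [-0.0052, -0.0055, -0.0031], "turn": [0, 0, 0]}, {"xyz": [-0.0052, -0.0055, -0.0033], "turn": [0, 0, 0]}, {"xyz": [-0.0051, -0.0054, -0.0036], "turn": [0, 0, 0]}, {"xyz": [-0.0050, -0.0053, -0.0038], "turn": [0, 0, 0]}, {"xyz": [-0.0050, -0.0052, -0.0041], "turn": [0, 0, 0]}, {"xyz": [-0.0048, -0.0051, -0.0044], "turn": [0, 0, 0]}, {"xyz": [-0.0047, -0.0050, -0.0045], "turn": [0, 0, 0]}, {"xyz": [-0.0046, -0.0048, -0.0048], "turn": [0, 0, 0]},
```

>>> arm_command(
  deltas=[
    {"xyz":[-0.0056,-0.0059,-0.0014],"turn":[0,0,0]},
    {"xyz":[-0.0056,-0.0058,-0.0017],"turn":[0,0,0]},
    {"xyz":[-0.0055,-0.0059,-0.0019],"turn":[0,0,0]},
    {"xyz":[-0.0054,-0.0057,-0.0023],"turn":[0,0,0]},
    {"xyz":[-0.0054,-0.0057,-0.0025],"turn":[0,0,0]},
    {"xyz":[-0.0054,-0.0057,-0.0028],"turn":[0,0,0]},
    {"xyz":[-0.0052,-0.0055,-0.0031],"turn":[0,0,0]},
    {"xyz":[-0.0052,-0.0055,-0.0033],"turn":[0,0,0]},
    {"xyz":[-0.0051,-0.0054,-0.0036],"turn":[0,0,0]},
    {"xyz":[-0.005,-0.0053,-0.0038],"turn":[0,0,0]},
    {"xyz":[-0.005,-0.0052,-0.0041],"turn":[0,0,0]},
    {"xyz":[-0.0048,-0.0051,-0.0044],"turn":[0,0,0]},
  ],
)

```text
clock: 21.32
eef_pos: [553.4, 15.4, 292.8]
eef_rot: [3.141, -0.0, 0.813]
wrist_force: [4.9, -2.0, -3.0]
finger_gap: 39.7
```

```bash
python3 snap.py m 340,185,120,100 140,60,260,200 3
```

```text
{'clock': np.float64(21.425), 'joints': array([-3.800e-02,  2.620e-01,  1.394e+00, -1.000e-03,  1.486e+00,
        7.200e-01]), 'eef_pos': array([553.047,  15.105, 292.557]), 'eef_rot': array([3.141e+00, 1.000e-03, 8.130e-01]), 'wrist_force': array([ 3.654, -4.472, -4.706]), 'finger_gap': np.float64(39.948)}
```

View pics/m_scene.png

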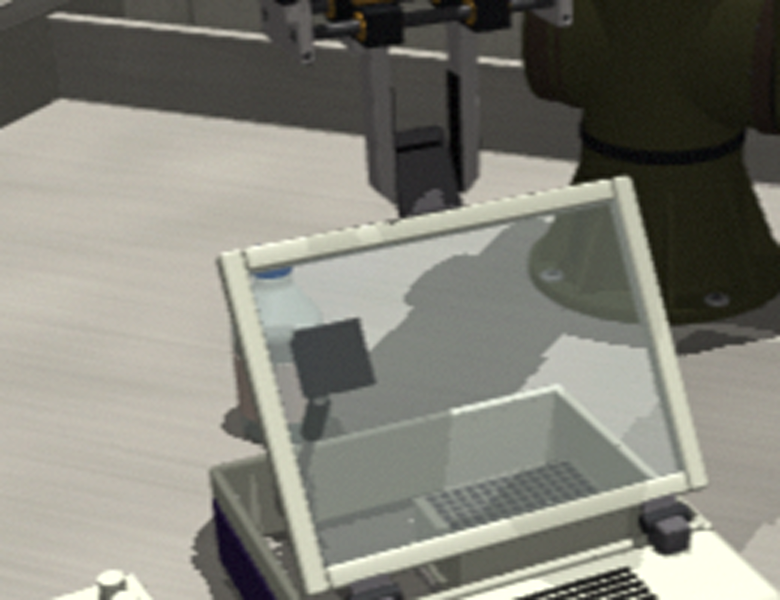

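View pics/m_top_full.png

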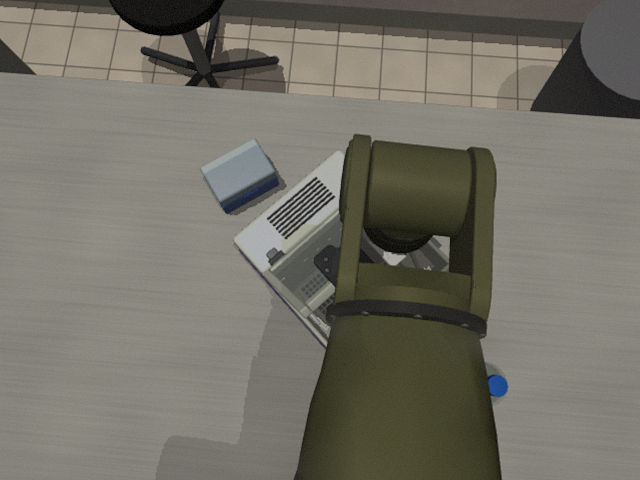

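```bash
python3 arc.py 1.033 0.863 14
```

```text
{"xyz": [-0.0016, -0.0017, -0.0016], "turn": [0, 0, 0]}, {"xyz": [-0.0017, -0.0018, -0.0015], "turn": [0, 0, 0]}, {"xyz": [-0.0016, -0.0017, -0.0017], "turn": [0, 0, 0]}, {"xyz": [-0.0017, -0.0017, -0.0016], "turn": [0, 0, 0]}, {"xyz": [-0.0016, -0.0017, -0.0017], "turn": [0, 0, 0]}, {"xyz": [-0.0016, -0.0017, -0.0017], "turn": [0, 0, 0]}, {"xyz": [-0.0016, -0.0017, -0.0018], "turn": [0, 0, 0]}, {"xyz": [-0.0016, -0.0017, -0.0017], "turn": [0, 0, 0]}, {"xyz": [-0.0015, -0.0016, -0.0018], "turn": [0, 0, 0]}, {"xyz": [-0.0016, -0.0016, -0.0019], "turn": [0, 0, 0]}, {"xyz": [-0.0015, -0.0017, -0.0018], "turn": [0, 0, 0]}, {"xyz": [-0.0015, -0.0016, -0.0019], "turn": [0, 0, 0]}, {"xyz": [-0.0015, -0.0015, -0.0019], "turn": [0, 0, 0]}, {"xyz": [-0.0015, -0.0016, -0.0019], "turn": [0, 0, 0]},
```

>>> arm_command(
  deltas=[
    {"xyz":[-0.0016,-0.0017,-0.0016],"turn":[0,0,0]},
    {"xyz":[-0.0017,-0.0018,-0.0015],"turn":[0,0,0]},
    {"xyz":[-0.0016,-0.0017,-0.0017],"turn":[0,0,0]},
    {"xyz":[-0.0017,-0.0017,-0.0016],"turn":[0,0,0]},
    {"xyz":[-0.0016,-0.0017,-0.0017],"turn":[0,0,0]},
    {"xyz":[-0.0016,-0.0017,-0.0017],"turn":[0,0,0]},
  ],
)

```text
clock: 22.18
eef_pos: [543.9, 5.4, 283.2]
eef_rot: [3.14, -0.0, 0.813]
wrist_force: [5.3, -3.1, -1.2]
finger_gap: 40.0
```

```bash
python3 snap.py n 340,185,120,100 200,100,120,140 4.2
```

```text
{'clock': np.float64(22.275), 'joints': array([-5.700e-02,  2.430e-01,  1.439e+00, -1.000e-03,  1.459e+00,
        7.000e-01]), 'eef_pos': array([543.72 ,   5.19 , 283.036]), 'eef_rot': array([3.141, 0.   , 0.813]), 'wrist_force': array([ 3.945, -4.987, -3.435]), 'finger_gap': np.float64(39.848)}
```

View pics/n_scene.png

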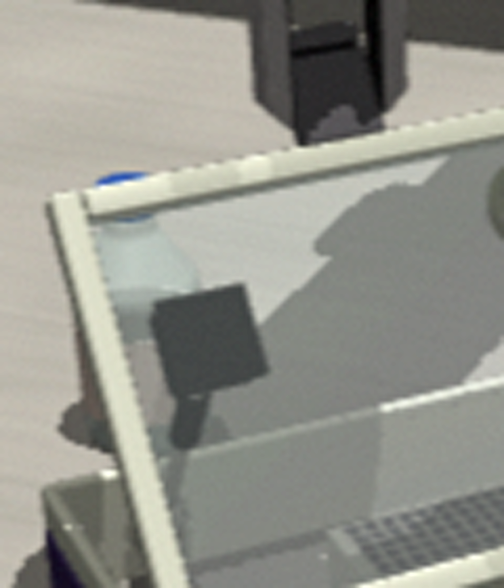

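>>> arm_command(
  deltas=[
    {"xyz":[-0.0016,-0.0017,-0.0018],"turn":[0,0,0]},
    {"xyz":[-0.0016,-0.0017,-0.0017],"turn":[0,0,0]},
    {"xyz":[-0.0015,-0.0016,-0.0018],"turn":[0,0,0]},
    {"xyz":[-0.0016,-0.0016,-0.0019],"turn":[0,0,0]},
    {"xyz":[0,0,0],"turn":[0,0,0]},
  ],
)

```text
clock: 22.9
eef_pos: [537.6, -1.3, 276.0]
eef_rot: [3.14, -0.0, 0.813]
wrist_force: [6.3, -4.9, -2.8]
finger_gap: 40.4
```

>>> arm_command(
  deltas=[
    {"xyz":[-0.0015,-0.0017,-0.0018],"turn":[0,0,0]},
    {"xyz":[-0.0015,-0.0016,-0.0019],"turn":[0,0,0]},
    {"xyz":[0,0,0],"turn":[0,0,0]},
  ],
)

```text
clock: 23.28
eef_pos: [536.4, -2.7, 274.8]
eef_rot: [3.137, -0.008, 0.815]
wrist_force: [16.1, 11.2, 10.1]
finger_gap: 39.7
```

```bash
python3 snap.py o 340,185,120,100 200,100,120,140 4.2
```

```text
{'clock': np.float64(23.375), 'joints': array([-0.075,  0.226,  1.479,  0.003,  1.429,  0.681]), 'eef_pos': array([536.392,  -2.653, 274.721]), 'eef_rot': array([ 3.137, -0.008,  0.815]), 'wrist_force': array([14.668,  9.898,  9.897]), 'finger_gap': np.float64(40.39)}
```

View pics/o_scene.png

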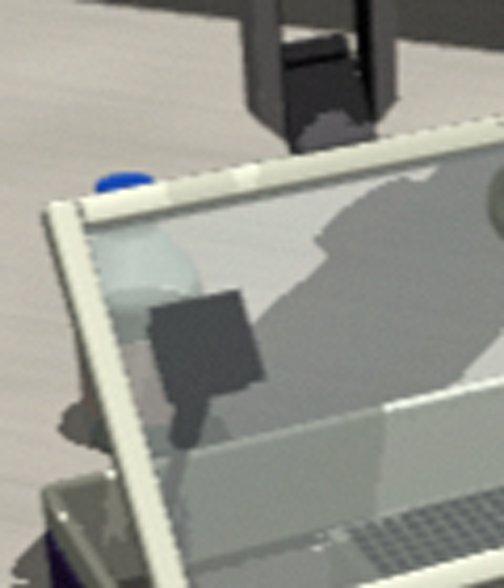

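View pics/o_top.png

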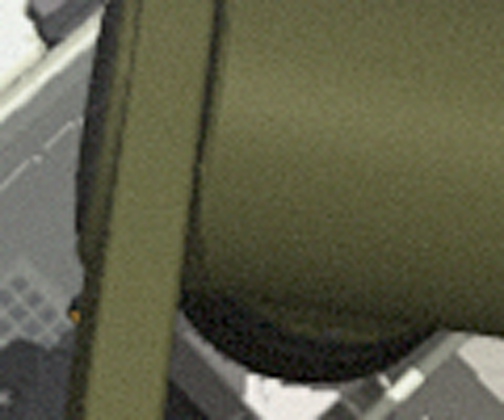

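```bash
python3 - <<'E'
from h import *
q=np.load("q.npy")
for p in((479.2,-63.5,86),(553.2,15.2,292.6),(616.7,82.8,327.8),(543.8,5.3,283.1),(537.6,-1.3,276),(536.4,-2.65,274.7)):
    m=w2m(q,np.array(p)+[0,0,8]);dy,dz=108-m[1],m[2]-100;R=np.hypot(dy,dz);print(m.round(1),R.round(1),(np.arctan2(dz,dy)+np.arcsin(7/238)).round(3))
for th in(.86,.873,.9,.92,.96):
    P=[[w,108-206*np.cos(th),100+206*np.sin(th)] for w in(128,-128)]; print(th,((proj("scene",m2w(q,P))-[200,100]+.5)*4.2).round())
    s=[80,108-140*np.cos(th)-15*np.sin(th),100+140*np.sin(th)-15*np.cos(th)];d=np.array(s[1:])-[-82,64];print("socket",np.round(s,1),"rod dist",np.hypot(*d),"ang",np.arctan2(d[1],d[0]))
E
```

```text
[   0.4 -130.3   94. ] 238.3 0.004
[ 1.000e-01 -2.220e+01  3.006e+02] 239.2 1.024
[-3.000e-01  7.050e+01  3.358e+02] 238.8 1.443
[ 1.000e-01 -3.590e+01  2.911e+02] 239.2 0.955
[ 1.00e-01 -4.49e+01  2.84e+02] 239.3 0.907
[ 2.000e-01 -4.670e+01  2.827e+02] 239.4 0.897
0.86 [[ 55. 210.]
 [603. 104.]]
socket [ 80.    5.3 196.3] rod dist 158.51197006389322 ang 0.9876044761965244
0.873 [[ 56. 207.]
 [606. 101.]]
socket [ 80.    6.6 197.6] rod dist 160.31423625435838 ang 0.9855989006557564
0.9 [[ 58. 203.]
 [610.  97.]]
socket [ 80.    9.2 200.3] rod dist 164.04567286715218 ang 0.9811184756603383
0.92 [[ 60. 201.]
 [614.  94.]]
socket [ 80.   11.3 202.3] rod dist 166.79873198904158 ang 0.9775399492568918
0.96 [[ 63. 195.]
 [621.  89.]]
socket [ 80.   15.4 206.1] rod dist 172.27418328102857 ang 0.9697690747462481
```

```bash
python3 - <<'E'
import cv2,numpy as np
ims=[cv2.imread(f"pics/{k}_scene_full.png")[185:220,225:262] for k in("j","m","n","o")]
v=np.hstack([cv2.convertScaleAbs(cv2.resize(i,None,fx=5,fy=8,interpolation=2),alpha=1.8) for i in ims]);cv2.imwrite("pics/cmp.png",v);print(v.shape)
from cell import *
s=read_state();print(s["clock"],s["eef_pos"],s["wrist_force"],s["moment"])
E
```

```text
(280, 740, 3)
23.375 [536.3920264   -2.65318463 274.7210846 ] [14.667898    9.89842059  9.8968478 ] [ 1.99879465 -2.71869054  0.18128817]
```

View pics/cmp.png

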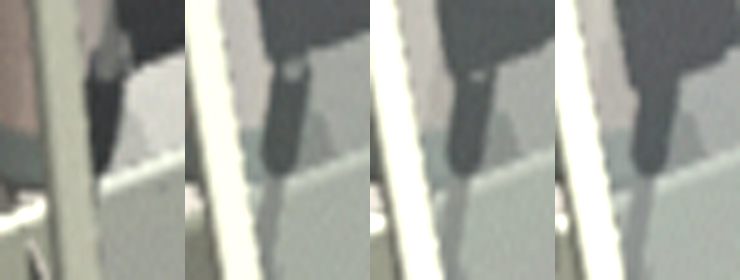

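>>> arm_command(
  deltas=[
    {"xyz":[-0.0008,-0.0008,-0.001],"turn":[0,0,0]},
    {"xyz":[0,0,0],"turn":[0,0,0]},
  ],
)

```text
clock: 23.62
eef_pos: [535.9, -3.2, 274.5]
eef_rot: [3.136, -0.009, 0.815]
wrist_force: [15.5, 12.3, 14.5]
finger_gap: 39.9
```

```bash
python3 - <<'E'
from h import *
q=np.load("q.npy")
for t in(.92,.95,.986,1.02,1.05):
    P=lambda r:[80,-82+r*np.cos(t),64+r*np.sin(t)]
    print(t,proj("scene",m2w(q,[P(83),P(127),P(160),P(40)])).round(1).tolist())
E
```

```text
0.92 [[243.7, 205.1], [247.0, 194.9], [249.7, 186.7], [240.7, 214.3]]
0.95 [[243.3, 203.9], [246.4, 193.1], [248.8, 184.4], [240.5, 213.8]]
0.986 [[242.8, 202.6], [245.6, 191.0], [247.8, 181.6], [240.2, 213.1]]
1.02 [[242.3, 201.3], [244.8, 189.0], [246.8, 179.1], [240.0, 212.5]]
1.05 [[241.9, 200.2], [244.1, 187.3], [245.9, 176.9], [239.8, 212.0]]
```

>>> arm_command(
  deltas=[
    {"xyz":[0.004,0.004,0.0045],"turn":[0,0,0]},
    {"xyz":[0.002,0.002,0.0025],"turn":[0,0,0]},
    {"xyz":[0,0,0],"turn":[0,0,0]},
    {"xyz":[0,0,0],"turn":[0,0,0]},
  ],
)

```text
clock: 24.12
eef_pos: [539.3, 0.5, 278.5]
eef_rot: [3.141, 0.001, 0.813]
wrist_force: [-0.2, -5.0, 0.4]
finger_gap: 40.2
```

>>> arm_command(
  deltas=[
    {"xyz":[-0.0015,-0.0015,-0.0018],"turn":[0,0,0]},
    {"xyz":[-0.0015,-0.0015,-0.0018],"turn":[0,0,0]},
    {"xyz":[0,0,0],"turn":[0,0,0]},
  ],
)

```text
clock: 24.5
eef_pos: [536.9, -2.1, 275.5]
eef_rot: [3.14, -0.002, 0.813]
wrist_force: [3.5, -2.7, 6.0]
finger_gap: 40.1
```

>>> arm_command(
  deltas=[
    {"xyz":[-0.001,-0.001,-0.0012],"turn":[0,0,0]},
    {"xyz":[0,0,0],"turn":[0,0,0]},
  ],
)

```text
clock: 24.75
eef_pos: [536.6, -2.4, 275.1]
eef_rot: [3.139, -0.004, 0.814]
wrist_force: [7.2, 1.7, 9.3]
finger_gap: 39.6
```

>>> arm_command(
  deltas=[
    {"xyz":[0.0006,0.0006,0.0008],"turn":[0,0,0]},
    {"xyz":[0,0,0],"turn":[0,0,0]},
    {"xyz":[0,0,0],"turn":[0,0,0]},
  ],
)

```text
clock: 25.12
eef_pos: [536.9, -2.1, 275.4]
eef_rot: [3.14, -0.003, 0.813]
wrist_force: [4.6, -0.3, 6.9]
finger_gap: 39.4
```

```bash
python3 snap.py p 340,185,120,100 200,100,120,140 4.2
```

```text
{'clock': np.float64(25.225), 'joints': array([-7.300e-02,  2.290e-01,  1.473e+00,  1.000e-03,  1.436e+00,
        6.850e-01]), 'eef_pos': array([536.851,  -2.165, 275.39 ]), 'eef_rot': array([ 3.14e+00, -3.00e-03,  8.13e-01]), 'wrist_force': array([ 5.908, -0.7  ,  6.721]), 'finger_gap': np.float64(39.952)}
```

>>> arm_command(
  deltas=[
    {"xyz":[0,0,0],"turn":[0,0,0]},
    {"xyz":[0,0,0],"turn":[0,0,0]},
    {"xyz":[0,0,0],"turn":[0,0,0]},
  ],
  gripper=0.3,
)

```text
clock: 25.6
eef_pos: [536.1, -2.3, 273.9]
eef_rot: [-3.141, 0.0, 0.813]
wrist_force: [-0.6, 0.4, -0.3]
finger_gap: 64.4
```

```bash
python3 snap.py r 340,185,120,100 200,100,120,140 4.2
```

```text
{'clock': np.float64(25.7), 'joints': array([-0.073,  0.231,  1.474,  0.   ,  1.437,  0.685]), 'eef_pos': array([536.141,  -2.339, 274.01 ]), 'eef_rot': array([-3.141,  0.   ,  0.813]), 'wrist_force': array([-0.016, -0.665, -0.003]), 'finger_gap': np.float64(65.685)}
```

View pics/r_scene.png

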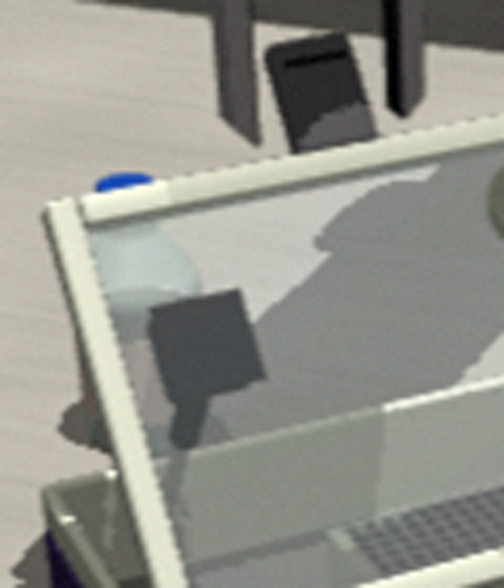

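>>> arm_command(
  deltas=[
    {"xyz":[0,0,0.02],"turn":[0,0,0]},
    {"xyz":[-0.003,-0.003,0.03],"turn":[0,0,0]},
    {"xyz":[-0.015,-0.015,0.04],"turn":[0,0,0]},
    {"xyz":[0,-0.04,0.01],"turn":[0,0,0]},
    {"xyz":[0,-0.05,0],"turn":[0,0,0]},
    {"xyz":[0,-0.05,0],"turn":[0,0,0]},
    {"xyz":[0,0,0],"turn":[0,0,0]},
  ],
)

```text
clock: 26.58
eef_pos: [517.9, -162.9, 373.5]
eef_rot: [-3.141, 0.001, 0.81]
wrist_force: [0.9, 1.0, -0.2]
finger_gap: 65.6
```

```bash
python3 snap.py s 340,185,120,100 140,60,260,200 6; python3 - <<'E'
import cv2
a=cv2.imread("pics/s_scene_full.png")[60:260,140:400];cv2.imwrite("pics/s_s.png",cv2.convertScaleAbs(cv2.resize(a,None,fx=3,fy=3,interpolation=2),alpha=1.5))
E
```

```text
{'clock': np.float64(26.675), 'joints': array([-0.368,  0.218,  1.265,  0.   ,  1.659,  0.391]), 'eef_pos': array([ 518.184, -160.321,  373.947]), 'eef_rot': array([-3.141, -0.   ,  0.812]), 'wrist_force': array([0.653, 0.334, 0.418]), 'finger_gap': np.float64(66.04)}
```

View pics/s_top.png

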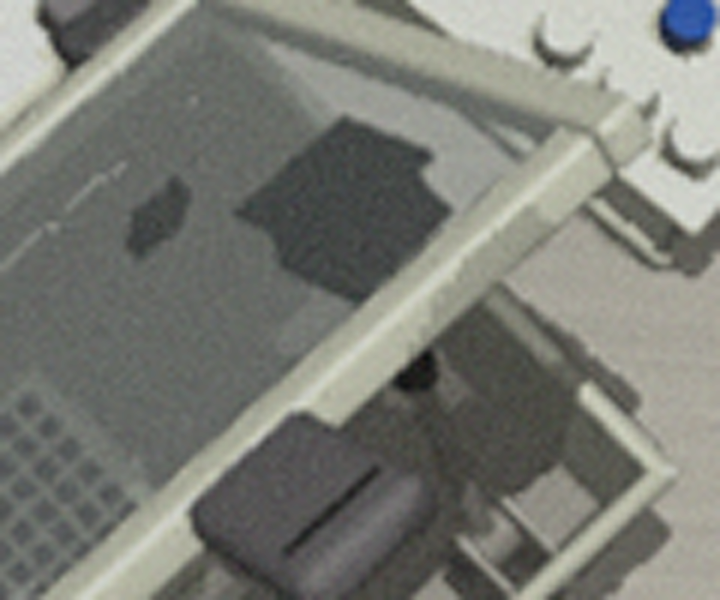

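View pics/s_s.png

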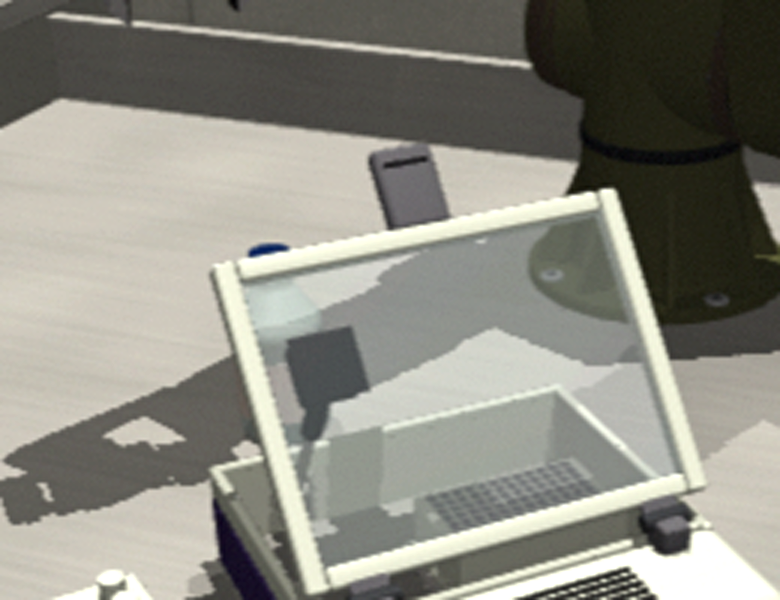

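View pics/s_top_full.png

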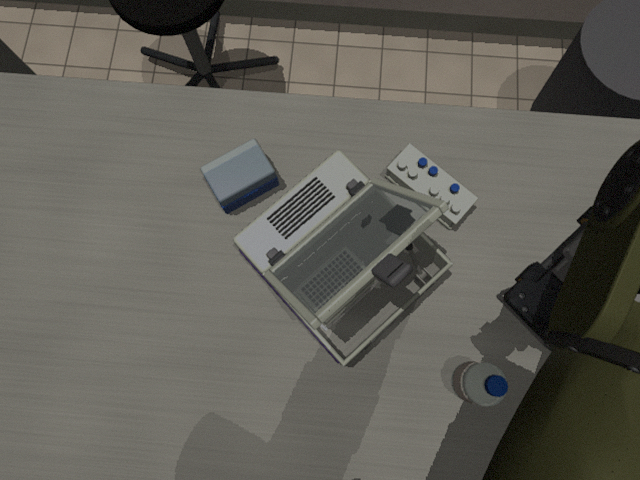

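```bash
python3 - <<'E'
import cv2
a=cv2.imread("pics/top0.png")[295:350,385:435];cv2.imwrite("pics/z1.png",cv2.convertScaleAbs(cv2.resize(a,None,fx=10,fy=10,interpolation=2),alpha=1.8))
a=cv2.imread("pics/s_top_full.png")[240:295,365:420];cv2.imwrite("pics/z2.png",cv2.convertScaleAbs(cv2.resize(a,None,fx=10,fy=10,interpolation=2),alpha=1.8))
a=cv2.imread("pics/s_scene_full.png")[100:150,200:300];cv2.imwrite("pics/z3.png",cv2.convertScaleAbs(cv2.resize(a,None,fx=8,fy=8,interpolation=2),alpha=1.6))
E
```

```text
(no output)
```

View pics/z1.png

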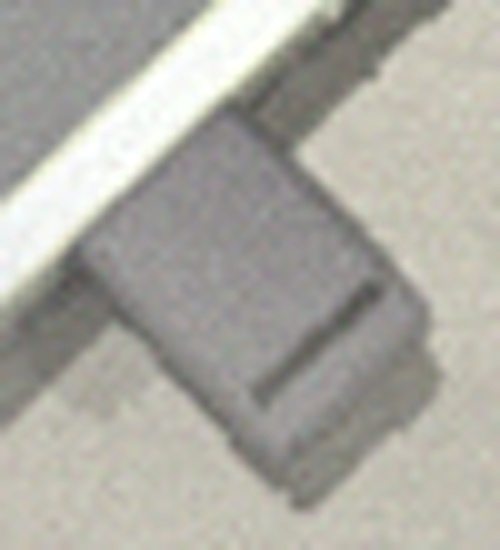

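View pics/z2.png

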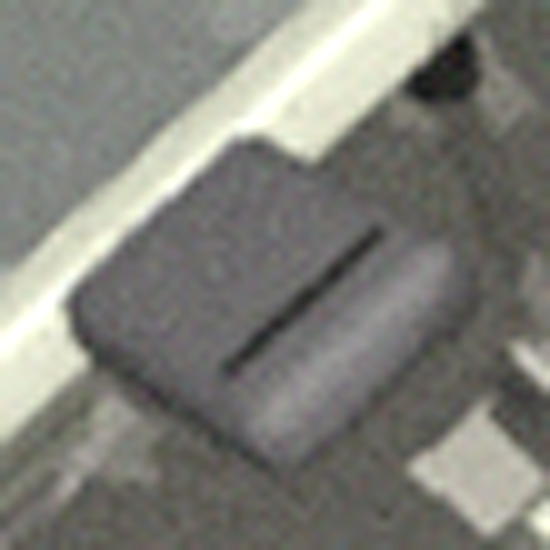

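View pics/z3.png

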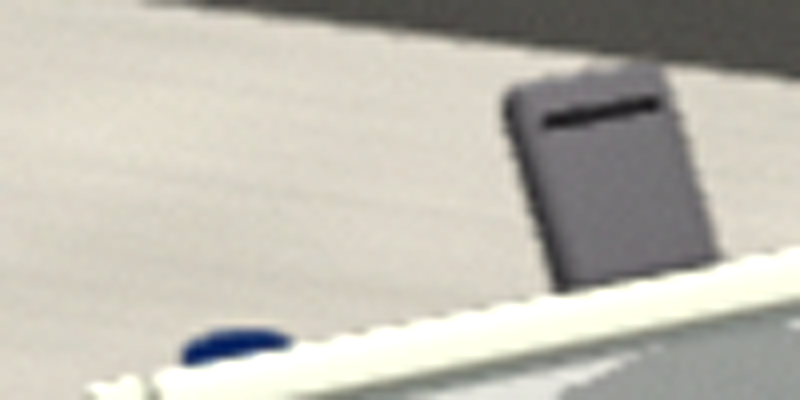

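```bash
python3 - <<'E'
from h import *
q=np.load("q.npy")
T0=[np.array([385+u/10-.45,295+v/10-.45]) for u,v in((378,292),(260,397))]
T1=[np.array([365+u/10-.45,240+v/10-.45]) for u,v in((380,232),(230,372))]
S1=[np.array([200+u/8-.44,100+v/8-.44]) for u,v in((545,122),(660,102))]
def H(x,a,h,th): return [x,108-a*np.cos(th)+h*np.sin(th),100+a*np.sin(th)+h*np.cos(th)]
def res(v,sb,ss,st=1.5):
    th,a,w,dx,dy,da=v;qq=q[:3]+[dx,dy,da]
    r=[]
    for s,t0,t1,s1 in((1,T0[0],T1[0],S1[0]),(-1,T0[1],T1[1],S1[1])):
        r+=[proj("top",m2w(qq,H(s*w,a,0,0)))[0]-t0,proj("top",m2w(qq,H(s*w,a,0,th)))[0]-t1,(proj("scene",m2w(qq,H(s*w,a,0,th)))[0]+sb-s1)*ss]
    return np.concatenate(r+[np.array([dx/st,dy/st,da/.01])])
for sb,ss in((np.array([0,0]),1),(np.array([.8,1.8]),1),(0,0)):
    r=least_squares(lambda v:res(v,sb,ss),[.88,250,17,0,0,0],x_scale=[.1,1,1,1,1,.01]);print(r.x.round(3),r.fun.round(2), r.cost)
E
```

```text
[ 8.72000e-01  2.49545e+02  1.38510e+01 -3.26000e-01 -3.31000e-01
  2.00000e-03] [-0.47 -0.55 -0.09  0.25 -0.36 -0.44 -0.48  0.14 -0.07 -0.07 -0.61 -0.43
 -0.22 -0.22  0.19] 0.9284400081306088
[8.75000e-01 2.51552e+02 1.38330e+01 2.37000e-01 1.81000e-01 2.00000e-03] [ 0.07 -0.    0.17 -0.04  0.35  0.32  0.07  0.68  0.17 -0.33  0.11  0.34
  0.16  0.12  0.18] 0.5322131968125404
[ 8.74000e-01  2.50681e+02  1.37710e+01  2.30000e-02 -7.00000e-02
  2.00000e-03] [-0.18 -0.22  0.06  0.12 -0.   -0.   -0.12  0.4   0.14 -0.25 -0.   -0.
  0.02 -0.05  0.18] 0.1975847833572816
```

>>> arm_command(
  deltas=[
    {"xyz":[-0.01,-0.02,0.01],"turn":[0,0,0]},
    {"xyz":[0,0,0],"turn":[0,0,0]},
    {"xyz":[0,0,0],"turn":[0,0,0]},
    {"xyz":[0,0,0],"turn":[0,0,0]},
  ],
)

```text
clock: 27.18
eef_pos: [508.5, -179.5, 383.9]
eef_rot: [-3.141, 0.0, 0.814]
wrist_force: [0.4, -0.0, -0.3]
finger_gap: 66.3
```

```bash
python3 - <<'E'
from h import *
c=camera("top")["color"][:,:,::-1];cv2.imwrite("pics/u_top.png",c)
a=cv2.imread("pics/top0.png");s=cv2.imread("pics/s_top_full.png")
for nm,(x,y,w,h) in dict(box=(195,135,90,80),rack=(385,140,95,85),bottle=(450,355,62,55),plate=(298,252,45,45)).items():
    g=lambda i:cv2.cvtColor(i[y:y+h,x:x+w],6).astype(np.float32)
    print(nm,np.round(cv2.phaseCorrelate(g(a),g(c)),2).tolist() if 0 else [np.round(v,2) for v in cv2.phaseCorrelate(g(a),g(c))])
x,y,w,h=340,185,110,100
print("hood s->u",cv2.phaseCorrelate(*[cv2.cvtColor(i[y:y+h,x:x+w],6).astype(np.float32) for i in(s,c)]),read_state()["clock"])
E
```

```text
box [array([-0.1,  0.1]), np.float64(1.04)]
rack [array([-0.03,  0.03]), np.float64(0.7)]
bottle [array([-0.71,  0.09]), np.float64(0.57)]
plate [array([ 1.12, -0.54]), np.float64(0.2)]
hood s->u ((0.014608296618838779, 0.020354177939132967), 0.9986254062652588) 27.225
```

View pics/u_top.png

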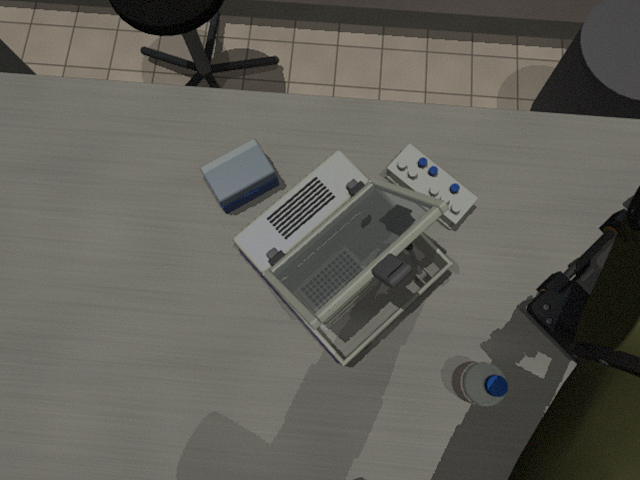

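```bash
python3 -c "
from cell import *
print(sign_off())"
```

```text
the job is handed in; nothing more can be done
None
```

The hood is propped open on the rod, and I handed the job in at about 27 s with the gripper open and clear of everything. I raised the hood to about 1.44 and it stayed up by itself. I then swung the rod up by its sleeve to about 0.98, took the lug again, lowered the hood onto the rod and let go.

**Last checks**
- **Hood angle:** a camera fit of the lug gives 0.872–0.875, against 0.873 when propped. The hood did not move between the last two pictures, about 0.5 s apart.
- **Surroundings:** the tip box and tube rack have not moved. The bottle measured 0.7 px off, with a weak match.

**Checks that disagreed or were weak**
- **Hood angle from the arm:** the arm's own position put the hood at about 0.90 on contact, with up to about 24 N at the wrist as I pressed. I trusted the camera fit, since the hood kept the same height after release. The ball itself cannot be seen inside the socket.
- **Rod angle before lowering:** the camera gave about 0.96–0.97 and the arm about 1.0, both within what the funnel takes.
- **Well plate:** the image match was too weak to count, because the open hood and shadows changed the view. I saw no shift by eye, and the gripper was not planned to pass near it.

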